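# Pack the findings pots in the sliding-lid case

### The job

Pack up the findings: swing the brass latch clear of the open end of the dark wooden case and stand every small clear pot with a black lid upright in a pocket of its own. Then slide the wooden lid panel along its grooves under the lips until it is fully home against the closed end, and only after that swing the latch back fully across the open end so that it keeps the panel in. Leave the glue tube, the yellow tape measure and the loupe where they lie.

Things in the scene. Friction and masses are not known exactly. Their poses are not given: they have to be found in the camera images.
- case: Dark wooden case with sliding lid, fixed to the bench, 244 (x) x 120 (y) x 60 (z) mm; origin: centre of its underside. x points to the closed end (its inner face at x = +114 mm); the lid panel enters at the open end (-x) and slides along +x. The long walls, 94 mm apart inside, carry a ledge 46 mm high (13 mm wide) and over it a lip (underside 55, top 60 mm high); open 94 mm wide between the lips.
- pocket_1 (a point): Centre of the floor of cork pocket 1 (1 is next to the closed end, 4 next to the open end; pitch 53 mm). Pocket 49 x 49 mm, 12 mm deep; its floor is 6 mm above the bench, the cork round it 18 mm.
- pocket_2 (a point): Centre of the floor of cork pocket 2 (1 is next to the closed end, 4 next to the open end; pitch 53 mm). Pocket 49 x 49 mm, 12 mm deep; its floor is 6 mm above the bench, the cork round it 18 mm.
- pocket_3 (a point): Centre of the floor of cork pocket 3 (1 is next to the closed end, 4 next to the open end; pitch 53 mm). Pocket 49 x 49 mm, 12 mm deep; its floor is 6 mm above the bench, the cork round it 18 mm.
- pocket_4 (a point): Centre of the floor of cork pocket 4 (1 is next to the closed end, 4 next to the open end; pitch 53 mm). Pocket 49 x 49 mm, 12 mm deep; its floor is 6 mm above the bench, the cork round it 18 mm.
- groove_mouth (a point): Middle of the open end at ledge height: case frame (-122, 0, 46) mm. The sill here is 28 mm thick, its top level with the ledges. Grooves: 9 mm high, 108 mm wide between their outer walls. From x = -122 to -92 mm cheeks narrow to that width as a lead-in; the lips proper begin at x = -92 mm, with a raised lead-in from -107 mm, so a panel can be set down on the sill first.
- latch (a joint): Angle of the brass swing latch, rad, about a vertical pivot outside the open end. 0 = shut: its arm lies across the open end, pointing to the case's +y, and blocks the panel. Grows as the arm swings away (counter-clockwise from above); 1.57 points along the case's -x, stop at 2.1. The way is clear from about 1.5. Stays where left; about 1 N at the knob moves it.
- latch_pivot (a point): Pivot of the latch: case frame (-131, -70, 45) mm, on a bracket 40 mm wide.
- latch_knob (a point): Middle of the upright round brass knob near the free end of the latch arm, 75 mm from the pivot: knob 14 mm in diameter, 26 mm tall, from 53 to 79 mm above the bench; the point is 66 mm above it. Arm 14 mm wide, 8 mm thick, from 45 to 53 mm above the bench; seen from the pivot it reaches 81 mm.
- panel: Loose dark wooden lid panel 234 (x) x 104 (y) x 6 (z) mm, 0.16 kg, the same both ways round. Origin: centre of its underside; x is its length, z up. In its middle stands a light wooden grip bar 12 mm (x) x 60 mm (y), 24 mm high, its top 30 mm above the underside. Fully home its origin lies at case frame (-3, 0, 46) mm.
- pot_1: Small round see-through pot with a black lid, closed, 45 mm in diameter, 35 mm high, about 60 g, loose, may be absent. Origin: centre of its underside.
- pot_2: Small round see-through pot with a black lid, closed, 45 mm in diameter, 35 mm high, about 60 g, loose, may be absent. Origin: centre of its underside.
- pot_3: Small round see-through pot with a black lid, closed, 45 mm in diameter, 35 mm high, about 60 g, loose, may be absent. Origin: centre of its underside.
- pot_4: Small round see-through pot with a black lid, closed, 45 mm in diameter, 35 mm high, about 60 g, loose, may be absent. Origin: centre of its underside.
- glue_tube: Bystander: white glue tube with red cap, 28 x 92 x 12 mm, lying; origin at the centre of its underside.
- tape_measure: Bystander: small yellow pocket tape measure, 24 x 64 x 14 mm, lying; origin at the centre of its underside.
- loupe: Bystander: folding loupe, 27 x 58 x 14 mm, lying; origin at the centre of its underside.

How it is judged:
By the outcome, as a careful person would: the job done as asked, in the order asked, and still so for the second after the job is handed in, with the robot touching nothing.
Of pot_1, pot_2, pot_3, pot_4 only 3 to 4 are there at a start; the rules pass over those that are not, and their reading is None.
At some moment in a run one of pot_1, pot_2, pot_3, pot_4, panel may be knocked a few centimetres aside while the robot is not near it.
It also fails if it takes over 208 s, if anything falls off the work surface, if the arm or the gripper's body presses on something with over 40 N, if the wrist force passes 120 N, or if a joint passes its speed limit or range.

### The arm

A 7-joint arm with a two-finger parallel gripper is mounted at the origin on a cart in front of the work surface, level with it; the furniture and walls round the work are solid. World frame = base frame: x ahead of the robot, y to its left, z up, the work surface at z = 0. Lengths are in m, angles in rad, forces in N, time in s.
With the tool pointing down it reaches from about 0.425 to 0.875 m from the base axis. Payload 4.7 kg.
Tool frame: the origin (TCP) lies midway between the tips of the shut fingers; the grasp point (between the pads) lies 19 mm behind it; z points along the fingers, y is the line along which they close (so a half turn about z gives the same grasp; the last joint's range is limited). The gripper opens to 87 mm and grips with 3 to 60 N. Pads are 19 mm wide; open, the fingers measure 117 mm over their backs; the gripper's body (75 mm by 190 mm) begins 51 mm behind the grasp point.
Start: joints at [1.254, 0.321, -0.07, 1.45, 0.023, 1.371, -0.057], TCP at [0.211, -0.615, 0.223] pointing down, gripper open.
Joint ranges: [-2.86, 2.86], [-0.3, 2.09], [-1.38, 1.24], [0.06, 2.45], [-1.56, 4.7], [0.09, 2.05], [-2.69, 2.69]. Speed limits (rad/s): [2.57, 2.57, 3.14, 3.14, 3.14, 3.14, 3.14].

### API

Orientations are given as a rotation vector (axis times angle).
In Python, from bench import ctrl, optics, readout gives the robot as it stands (ctrl), with the cameras (optics) and the readings (readout).
- The arm moves only by the tool pendant, called by a JSON object that holds its "fn" and its "kwargs", one argument or row to a line. Schema: {"type":"object","properties":{"steps":{"type":"array","items":{"type":"array","items":{"type":"number"},"minItems":5,"maxItems":5},"minItems":1,"maxItems":20},"grip_n":{"type":"number"},"only":{"type":"string"},"quiet":{"type":"boolean"},"lines":{"type":"string"}},"required":["steps"],"additionalProperties":false}. steps is a list of rows, 1 to 20 of them, each of 5 numbers: dx, dy, dz in m, then a turn about the tool's z in rad, then the opening from 0.0 (shut) to 1.0 (fully open); each row is the pose to reach, as a shift and turn from the pose commanded when the call began, along the tool's axes at that moment; what a row does not reach only later rows make up. A row lasts 1/10 s, in which the tool goes at most 0.05 m and 0.15 rad, less where a joint would pass 70% of its speed; a pose out of reach is approached as far as the arm can. The fingers move at their own pace and stop on an object; grip_n is the grip in N (left out, the last holds). Time passes only in rows, so rows that do not move let the fingers close. The tool returns the time, the measured TCP pose, the force, the opening and the grip force at its end. only (a regular expression) keeps the lines of the reply that match it, lines (a string "A,B") keeps lines A to B, and quiet returns only ok. Input that does not fit is refused with a message, and nothing moves.
- readout.get_state(): the state, without advancing time (a new reading comes with each control period).
- optics.get_image(name): name is "side" or "top"; returns the picture (420x560x3 uint8, red, green, blue); there is no depth.
- optics.camera_model(name): a dict with "vertical_fov" (degrees; the focal length in pixels is half the picture's height over the tangent of half this angle, whatever the lens; pixels are square), "cx", "cy" (the principal point, pixels), "rvec" (rotation vector, rad) and "tvec" (3), from world to camera coordinates, as OpenCV has them. Camera axes: x right, y down, z forward; pixel columns grow to the right and rows downward; lengths in m; the calibration is good to about 2 mm. A picture is of the moment at which its call begins. camera_model takes no time and is no camera call.
- ctrl.close_job(): hands the job in; it is judged then, once.
The state is a dict: "time": time; "joint_positions": joint angles; "qd": joint speeds; "joint_torque": joint torques, N m; "position": TCP position; "tool_rot": TCP orientation; "ft_force": force on the tool from outside, world axes, zero at the start; "torque": the same for the moment, N m; "grip_width": opening from 0.0 (shut) to 1.0 (fully open); "grip_force": force on a finger pad.
Only numpy, scipy, OpenCV 4.12 (cv2) and the standard library are available. Lean on these libraries where they do the work, as an engineer would, in place of code of your own. Each camera call takes 0.05 s, during which the arm holds its last target. There are 200 camera calls.

## Working session

There is one attempt and no reset: what is moved stays moved. The work goes in short steps, Python scripts to look and compute and a tool call to move; the robot and the scene stay as the last step left them, time stands still between calls to the robot, and variables do not carry over. Pictures are saved under pics/ and viewed, at most 14 in all, crops included, and the job is handed in when it is done.

```bash
ls; mkdir -p pics; cat > h.py <<'E'
import numpy as np,cv2
from bench import ctrl, optics, readout
def cam(n):
    m=optics.camera_model(n);R=cv2.Rodrigues(np.array(m["rvec"],float))[0];t=np.array(m["tvec"],float).ravel()
    f=210/np.tan(np.radians(m["vertical_fov"])/2);return R,t,f,m["cx"],m["cy"]
def ray(n,u,v,z):
    R,t,f,cx,cy=cam(n);d=R.T@np.array([(u-cx)/f,(v-cy)/f,1]);o=-R.T@t
    return o+d*(z-o[2])/d[2]
def proj(n,p):
    R,t,f,cx,cy=cam(n);q=R@np.array(p,float)+t;return np.array([f*q[0]/q[2]+cx,f*q[1]/q[2]+cy])
def snap(n,name):
    im=optics.get_image(n)[:,:,::-1].copy();cv2.imwrite(f"pics/{name}.png",im);return im
def pose():
    s=readout.get_state();R=cv2.Rodrigues(np.array(s["tool_rot"],float))[0]
    return np.array(s["position"]),R
def go(x,y,z,yaw=None):
    "shift in tool axes to world xyz"
    p,R=pose();d=R.T@(np.array([x,y,z])-p)
    a=np.arctan2(R[1,1],R[0,1]); out=d.round(4).tolist()
    print("shift",out,"yaxis angle",round(a,3))
    if yaw is not None:
        # tool z down: positive tool turn = negative world yaw
        w=(yaw-a+np.pi/2)%np.pi-np.pi/2; print("turn",round(-w,3), "j7",readout.get_state()["joint_positions"][-1])
E
python3 - <<'E'
from h import *
for n in("top","side"):
    snap(n,n+"0");print(n,optics.camera_model(n))
print(readout.get_state())
E
```

```text
bench.py
pics
top {'vertical_fov': 43.560769362493346, 'cx': 287.64851710487693, 'cy': 210.51594628358953, 'rvec': array([ 2.10937796, -2.07558167,  0.11180048]), 'tvec': array([-0.01000681,  0.59600097,  1.43251865])}
side {'vertical_fov': 44.92361768510833, 'cx': 272.5571790652009, 'cy': 207.76170552709385, 'rvec': array([ 2.08070649, -0.09400783,  0.07300407]), 'tvec': array([-0.57942517,  0.08482041,  1.56277082])}
{'time': 0.1, 'joint_positions': array([ 1.25411225,  0.32176588, -0.07006848,  1.45158173,  0.02260576,
        1.37079054, -0.05689064]), 'qd': array([-0.00089225, -0.00183582,  0.00063895, -0.00264216,  0.00023341,
        0.00065004, -0.00177319]), 'joint_torque': array([-5.85068465e-04, -4.92571807e+01, -4.06141123e-01, -3.13399351e+01,
       -6.42345124e-02,  3.95269110e-02,  1.18883095e-04]), 'position': array([ 0.21088783, -0.6143029 ,  0.22154529]), 'tool_rot': array([-3.09702471e+00, -5.16983002e-01,  6.16199052e-04]), 'ft_force': array([ 0.0255669 , -0.22995602, -0.22404069]), 'torque': array([-0.02361356,  0.0213767 , -0.01284812]), 'grip_force': 0.0, 'grip_width': 1.000082188880883}
```

View pics/top0.png

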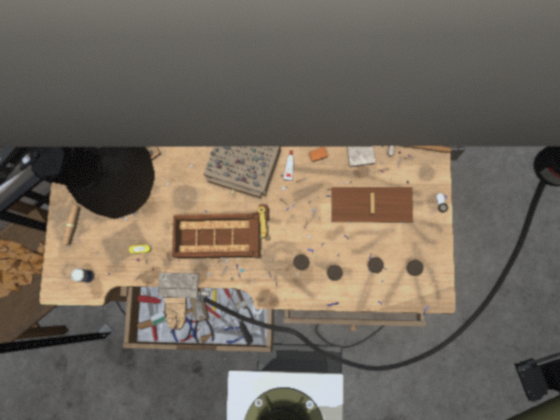

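View pics/side0.png

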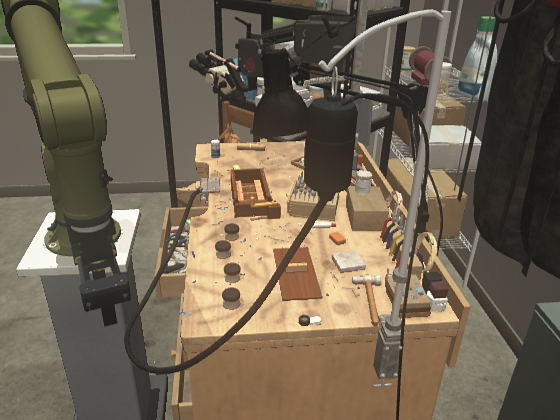

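```bash
python3 - <<'E'
from h import *
im=cv2.imread("pics/top0.png")
g=im.max(2)
m=(g<75).astype(np.uint8)
n,l,st,c=cv2.connectedComponentsWithStats(m[230:300,280:440])
for i in range(1,n):
    if st[i][4]>60: u,v=c[i]+[280,230]; print("pot",u,v,st[i],ray("top",u,v,.035).round(4),ray("top",u,v,.03).round(4))
a=im[195:275,160:275];b=im[175:235,320:425]
cv2.imwrite("pics/a.png",cv2.resize(a,None,fx=6,fy=6,interpolation=cv2.INTER_CUBIC))
cv2.imwrite("pics/b.png",cv2.resize(b,None,fx=5,fy=5,interpolation=cv2.INTER_CUBIC))
for uv in [(430,350),(370,368),(320,350),(260,320)]:
    print(uv,[ (z,*ray("top",*uv,z)[:2].round(2),*proj("side",ray("top",*uv,z)).round(0)) for z in (-.2,0,.1,.2,.3,.5)])
E
```

```text
(430, 350) [(-0.2, np.float64(0.21), np.float64(-0.43), np.float64(142.0), np.float64(389.0)), (0, np.float64(0.22), np.float64(-0.4), np.float64(141.0), np.float64(319.0)), (0.1, np.float64(0.23), np.float64(-0.38), np.float64(140.0), np.float64(281.0)), (0.2, np.float64(0.24), np.float64(-0.36), np.float64(139.0), np.float64(241.0)), (0.3, np.float64(0.24), np.float64(-0.34), np.float64(139.0), np.float64(199.0)), (0.5, np.float64(0.26), np.float64(-0.3), np.float64(137.0), np.float64(108.0))]
(370, 368) [(-0.2, np.float64(0.15), np.float64(-0.25), np.float64(129.0), np.float64(339.0)), (0, np.float64(0.17), np.float64(-0.23), np.float64(129.0), np.float64(279.0)), (0.1, np.float64(0.18), np.float64(-0.23), np.float64(129.0), np.float64(246.0)), (0.2, np.float64(0.19), np.float64(-0.22), np.float64(128.0), np.float64(211.0)), (0.3, np.float64(0.2), np.float64(-0.21), np.float64(128.0), np.float64(175.0)), (0.5, np.float64(0.22), np.float64(-0.19), np.float64(128.0), np.float64(93.0))]
(320, 350) [(-0.2, np.float64(0.2), np.float64(-0.09), np.float64(153.0), np.float64(302.0)), (0, 
[... 189 characters left out ...]
4(-0.1), np.float64(149.0), np.float64(190.0)), (0.3, np.float64(0.24), np.float64(-0.1), np.float64(148.0), np.float64(156.0)), (0.5, np.float64(0.25), np.float64(-0.1), np.float64(146.0), np.float64(82.0))]
(260, 320) [(-0.2, np.float64(0.28), np.float64(0.1), np.float64(184.0), np.float64(265.0)), (0, np.float64(0.29), np.float64(0.08), np.float64(181.0), np.float64(219.0)), (0.1, np.float64(0.29), np.float64(0.06), np.float64(179.0), np.float64(194.0)), (0.2, np.float64(0.3), np.float64(0.05), np.float64(177.0), np.float64(166.0)), (0.3, np.float64(0.3), np.float64(0.04), np.float64(175.0), np.float64(137.0)), (0.5, np.float64(0.3), np.float64(0.01), np.float64(170.0), np.float64(70.0))]
```

View pics/a.png

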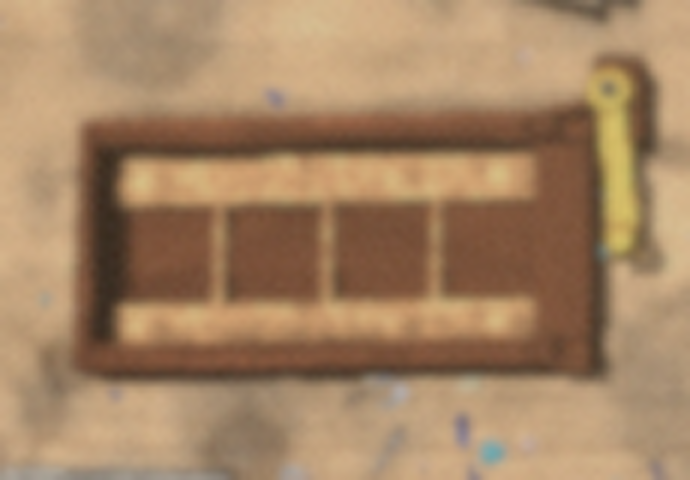

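View pics/b.png

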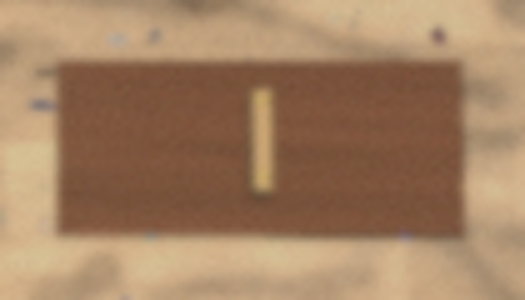

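```bash
cat >> h.py <<'E'
def rect(n,im,box,f,z,amin=300):
    u0,v0,u1,v1=box;s=4
    c=cv2.resize(im[v0:v1,u0:u1],None,fx=s,fy=s,interpolation=cv2.INTER_CUBIC).astype(int)
    m=f(c).astype(np.uint8);out=[]
    for k in cv2.findContours(m,cv2.RETR_EXTERNAL,cv2.CHAIN_APPROX_NONE)[0]:
        if cv2.contourArea(k)<amin*s*s: continue
        P=np.array([ray(n,(x+.5)/s-.5+u0,(y+.5)/s-.5+v0,z)[:2] for x,y in k[:,0]])
        r=cv2.minAreaRect((P*1000).astype(np.float32));out.append((np.round(r[0],1),np.round(r[1],1),round(r[2],2)))
    return out
def pots(im,box=(280,230,440,300),thr=100,z=.035):
    return rect("top",im,box,lambda c:c.max(2)<thr,z,80)
E
python3 - <<'E'
from h import *
im=cv2.imread("pics/top0.png")
for t in (85,100,115):print("pots",t,pots(im,thr=t))
print(im[262,295:310].max(1), im[262,280:290].max(1))
dk=lambda t:(lambda c:c[:,:,2]<t)
for t in (135,150,165):
  print("panel",rect("top",im,(322,178,424,232),dk(t),.006))
  print("case",rect("top",im,(164,200,275,270),dk(t),.06))
bar=rect("top",im,(340,185,400,220),lambda c:(c[:,:,2]>165),.03,10);print("bar",bar)
print("latch",rect("top",im,(255,200,275,245),lambda c:(c[:,:,2]>140)&(c[:,:,0]<95)&(c[:,:,1]>130),.053,10))
def f(x,y):return ((x+.5)/6-.5+160,(y+.5)/6-.5+195)
for nm,x,y,z in [("LT",85,122,.06),("LB",78,374,.06),("RB",601,374,.06),("div12",219,252,.018),("div23",328,252,.018),("div34",437,252,.018),("pivot",609,88,.053),("tip",622,252,.053),("ctop",328,204,.018),("cbot",328,300,.018)]:
  print(nm,ray("top",*f(x,y),z)[:2].round(4))
for uv in [(480,310),(500,280),(520,240),(540,195)]:
    print(uv,[ (z,*ray("top",*uv,z)[:2].round(2).tolist(),*proj("side",ray("top",*uv,z)).round(0).tolist()) for z in (0,.3,.6)])
E
```

```text
pots 85 [(array([ 426.6, -133.1]), array([36.1, 34.3]), 22.43), (array([ 443.1, -353.4]), array([38.1, 36.6]), 88.98), (array([ 448.9, -246.7]), array([35.4, 35.1]), 13.5), (array([453. , -39.1]), array([37.1, 34.9]), 27.51)]
pots 100 [(array([ 426. , -133.4]), array([38.1, 38.9]), 0.98), (array([ 443.7, -353. ]), array([41.5, 40.8]), 88.99), (array([ 448.8, -246.4]), array([37.9, 39.5]), 89.73), (array([453.3, -39.9]), array([41.3, 38.2]), 46.19)]
pots 115 [(array([ 426. , -133.8]), array([40.9, 41. ]), 0.98), (array([ 444. , -353.1]), array([42.7, 44.5]), 0.93), (array([ 449.1, -246.4]), array([40.6, 41.6]), 89.74), (array([453.2, -39.7]), array([44.2, 41.1]), 49.28)]
[ 82  83  83  82  81  81  81  81  83  83  80  78  83  92 131] [163 164 163 164 164 159 161 162 163 164]Traceback (most recent call last):
  File "<stdin>", line 7, in <module>
  File "h.py", line 30, in rect
    P=np.array([ray(n,(x+.5)/s-.5+u0,(y+.5)/s-.5+v0,z)[:2] for x,y in k[:,0]])
                ~~~^^^^^^^^^^^^^^^^^^^^^^^^^^^^^^^^^^^
  File "h.py", line 7, in ray
    R,t,f,cx,cy=cam(n);d=R.T@np.array([(u-cx)/f,(v-cy)/f,1]);o=-R.T@t
                ~~~^^^
  File "h.py", line 4, in cam
    m=optics.camera_model(n);R=cv2.Rodrigues(np.array(m["rvec"],float))[0];t=np.array(m["tvec"],float).ravel()
ValueError: time passes only in moves, steps and waits
```

```bash
sed -i 's/^def cam/import functools\n@functools.lru_cache\ndef cam/' h.py
cat > m.py <<'E'
from h import *
im=cv2.imread("pics/top0.png")
dk=lambda t:(lambda c:(c[:,:,2]<t))
for t in (125,140,155):
  print("panel",rect("top",im,(322,178,424,232),dk(t),.006))
  print("case",rect("top",im,(164,200,275,270),dk(t),.06))
bar=rect("top",im,(340,190,400,217),lambda c:(c[:,:,2]>165),.03,10);print("bar",bar)
print("latch",rect("top",im,(255,200,275,245),lambda c:(c[:,:,2]>140)&(c[:,:,0]<95)&(c[:,:,1]>130),.053,10))
def f(x,y):return ((x+.5)/6-.5+160,(y+.5)/6-.5+195)
for nm,x,y,z in [("LT",85,122,.06),("LB",78,374,.06),("RB",601,374,.06),("div12",219,252,.018),("div23",328,252,.018),("div34",437,252,.018),("pivot",609,88,.053),("tip",622,252,.053),("ctop",328,204,.018),("cbot",328,300,.018)]:
  print(nm,ray("top",*f(x,y),z)[:2].round(4))
for uv in [(480,310),(500,280),(520,240),(540,195)]:
    print(uv,[ (z,*ray("top",*uv,z)[:2].round(2).tolist(),*proj("side",ray("top",*uv,z)).round(0).tolist()) for z in (0,.3,.6)])
E
python3 m.py
```

```text
panel [(array([ 628.6, -240.6]), array([225.6,  98.8]), 87.94)]
case [(array([521.9, 198.8]), array([128.7, 252.4]), 1.64)]
panel [(array([ 626.9, -239. ]), array([236.3, 104.5]), 89.37)]
case [(array([521.4, 199.8]), array([130.3, 256.7]), 1.89)]
panel [(array([ 626.9, -234.9]), array([251.9, 108.3]), 89.63)]
case [(array([513.8, 193. ]), array([166.2, 303.6]), 7.99)]
bar [(array([ 626.4, -239.5]), array([56.6,  9.9]), 0.98)]
latch [(array([563.4,  73.2]), array([92.3, 23.2]), 5.94)]
LT [0.5791 0.3252]
LB [0.4591 0.321 ]
RB [0.463 0.074]
div12 [0.523  0.2676]
div23 [0.5237 0.2141]
div34 [0.5244 0.1609]
pivot [0.5992 0.0755]
tip [0.521  0.0668]
ctop [0.5472 0.2152]
cbot [0.5004 0.213 ]
(480, 310) [(0, 0.33, -0.54, 184.0, 358.0), (0.3, 0.33, -0.45, 175.0, 223.0), (0.6, 0.33, -0.37, 166.0, 67.0)]
(500, 280) [(0, 0.42, -0.59, 222.0, 376.0), (0.3, 0.4, -0.5, 208.0, 233.0), (0.6, 0.38, -0.4, 191.0, 72.0)]
(520, 240) [(0, 0.53, -0.65, 277.0, 395.0), (0.3, 0.49, -0.55, 254.0, 245.0), (0.6, 0.45, -0.44, 228.0, 76.0)]
(540, 195) [(0, 0.66, -0.72, 346.0, 416.0), (0.3, 0.59, -0.6, 311.0, 257.0), (0.6, 0.53, -0.48, 272.0, 81.0)]
```

```bash
cat > e.py <<'E'
from h import *
im=cv2.imread("pics/top0.png").astype(np.float32)
g=im[:,:,2]
# column scans: v of half-level crossing between given v range
def cross(vec,x0):
    lo,hi=vec.min(),vec.max();h=(lo+hi)/2;s=vec>h
    k=np.where(s[1:]!=s[:-1])[0]
    k=k[np.argmax(abs(np.diff(vec))[k])]
    return x0+k+(h-vec[k])/(vec[k+1]-vec[k])
def line(nm,cols,a,b,z,vert=False):
    P=[]
    for c in cols:
        vec=g[a:b,c] if not vert else g[c,a:b]
        x=cross(vec,a); P.append(ray("top",*((c,x) if not vert else (x,c)),z)[:2])
    P=np.array(P);i=0 if not vert else 1;j=1-i
    k=np.polyfit(P[:,j],P[:,i],1);r=P[:,i]-np.polyval(k,P[:,j])
    ok=abs(r)<2*r.std()+1e-9;k=np.polyfit(P[ok,j],P[ok,i],1)
    print(nm,"slope deg",round(np.degrees(np.arctan(k[0])),2),"mean",P[ok].mean(0).round(4),"sd",round((P[ok,i]-np.polyval(k,P[ok,j])).std(),4))
pk=list(range(182,195))+list(range(199,213))+list(range(217,231))+list(range(235,247))
line("cork top inner z18",pk,223,236,.018)
line("cork bot inner z18",pk,239,249,.018)
line("outer bottom z60",range(176,258),253,264,.06)
line("outer top z60",range(178,245),208,219,.06)
line("outer left z60",range(219,255),168,179,.06,True)
line("outer right z46/60",range(240,256),255,268,.046,True)
line("sill inner upper z46 end of cork z18",list(range(223,228)),243,254,.018,True)
for nm,c in(("12",196),("23",214),("34",233)):
    P=[]
    for v in range(231,244):
        w=g[v,c-5:c+6];w=w-np.sort(w)[:4].mean();w[w<10]=0;P.append(ray("top",c-5+(w*np.arange(11)).sum()/w.sum(),v,.018)[:2])
    print("div",nm,np.mean(P,0).round(4),np.degrees(np.polyfit(np.array(P)[:,0],np.array(P)[:,1],1)[0]).round(2))
line("panel top",range(336,409),182,193,.006);line("panel bot",range(336,409),216,228,.006)
line("panel L",range(191,218),325,338,.006,True);line("panel R",range(191,218),405,419,.006,True)
print("camC",(-cam("top")[0].T@cam("top")[1]).round(3))
E
python3 e.py
```

```text
cork top inner z18 slope deg -1.74 mean [0.5486 0.2177] sd 0.0003
cork bot inner z18 slope deg -1.79 mean [0.5    0.2136] sd 0.0003
outer bottom z60 slope deg -1.87 mean [0.458  0.2001] sd 0.0005
outer top z60 slope deg -1.4 mean [0.5826 0.2173] sd 0.0013
outer left z60 slope deg 2.15 mean [0.5205 0.323 ] sd 0.0003
outer right z46/60 slope deg -0.77 mean [0.4909 0.0736] sd 0.0007
sill inner upper z46 end of cork z18 slope deg 0.93 mean [0.5589 0.1165] sd 0.0003
div 12 [0.5218 0.2686] 2.7
div 23 [0.5225 0.2153] 0.86
div 34 [0.5232 0.1623] 0.55
panel top slope deg -0.63 mean [ 0.6778 -0.2358] sd 0.0006
panel bot slope deg 0.42 mean [ 0.5732 -0.2433] sd 0.0004
panel L slope deg 0.71 mean [ 0.6233 -0.1224] sd 0.0002
panel R slope deg -1.14 mean [ 0.625  -0.3564] sd 0.0004
camC [ 0.33  -0.112  1.512]
```

```bash
python3 - <<'E'
from h import *
im=cv2.imread("pics/side0.png")
cv2.imwrite("pics/c.png",cv2.resize(im[155:230,220:300],None,fx=8,fy=8,interpolation=cv2.INTER_CUBIC))
print((-cam("side")[0].T@cam("side")[1]).round(3))
th=np.radians(91.78);R=np.array([[np.cos(th),-np.sin(th)],[np.sin(th),np.cos(th)]])
for oy in(.201,.206):
  for p in [(122,60,60),(122,-60,60),(-122,60,46),(10,-24.5,18),(10,24.5,18),(63,24.5,18),(-43,24.5,18),(-131,-70,53)]:
    q=np.array([.5247,oy])+R@np.array(p[:2])/1000
    q=[*q,p[2]/1000]
    u,v=proj("side",q);a,b=proj("top",q)
    print(oy,p,"side",((u-220+.5)*8-.5).round(0),((v-155+.5)*8-.5).round(0),"top",((a-160+.5)*6-.5).round(0),((b-195+.5)*6-.5).round(0))
E
```

```text
[ 0.437 -1.371  0.846]
0.201 (122, 60, 60) side 92.0 116.0 top 78.0 370.0
0.201 (122, -60, 60) side 354.0 105.0 top 86.0 118.0
0.201 (-122, 60, 46) side 128.0 401.0 top 598.0 365.0
0.201 (10, -24.5, 18) side 302.0 302.0 top 335.0 201.0
0.201 (10, 24.5, 18) side 191.0 307.0 top 334.0 301.0
0.201 (63, 24.5, 18) side 181.0 253.0 top 225.0 303.0
0.201 (-43, 24.5, 18) side 201.0 365.0 top 442.0 299.0
0.201 (-131, -70, 53) side 449.0 380.0 top 616.0 89.0
0.206 (122, 60, 60) side 92.0 112.0 top 68.0 370.0
0.206 (122, -60, 60) side 353.0 101.0 top 76.0 118.0
0.206 (-122, 60, 46) side 128.0 395.0 top 588.0 365.0
0.206 (10, -24.5, 18) side 301.0 297.0 top 325.0 200.0
0.206 (10, 24.5, 18) side 190.0 302.0 top 323.0 301.0
0.206 (63, 24.5, 18) side 181.0 248.0 top 215.0 303.0
0.206 (-43, 24.5, 18) side 200.0 359.0 top 432.0 299.0
0.206 (-131, -70, 53) side 447.0 374.0 top 605.0 89.0
```

View pics/c.png

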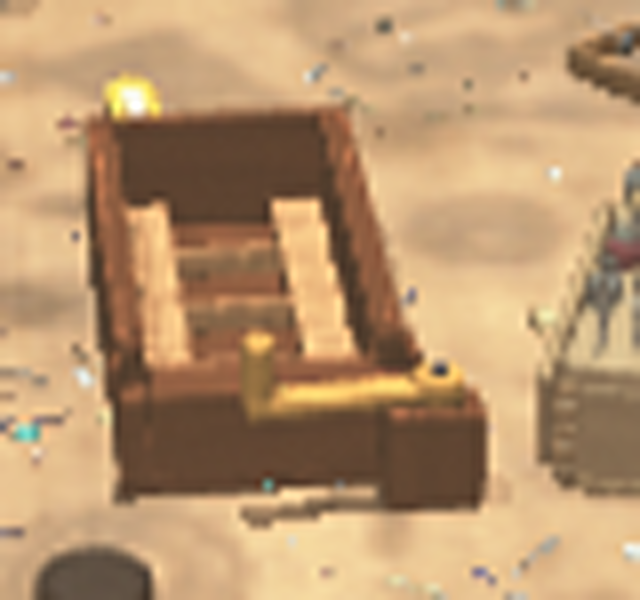

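```bash
python3 - <<'E'
from h import *
th=np.radians(91.78);R=np.array([[np.cos(th),-np.sin(th)],[np.sin(th),np.cos(th)]])
for n in("top","side"):
  im=cv2.imread(f"pics/{n}0.png").astype(np.float32)
  for y,z in((0,.018),(-34,.018),(34,.018)):
    o=[]
    for x in range(-140,130,3):
      q=np.array([.5247,.201])+R@np.array([x,y])/1000
      u,v=proj(n,[*q,z]);o.append(f"{x}:{int(cv2.getRectSubPix(im,(1,1),(float(u),float(v)))[0,0].mean())}")
    print(n,y,z," ".join(o))
E
```

```text
top 0 0.018 -140:100 -137:103 -134:122 -131:145 -128:153 -125:145 -122:124 -119:95 -116:77 -113:79 -110:85 -107:88 -104:89 -101:89 -98:89 -95:90 -92:91 -89:92 -86:88 -83:86 -80:90 -77:90 -74:93 -71:90 -68:88 -65:88 -62:87 -59:85 -56:87 -53:85 -50:84 -47:86 -44:94 -41:110 -38:113 -35:100 -32:88 -29:86 -26:86 -23:86 -20:86 -17:85 -14:86 -11:86 -8:86 -5:86 -2:86 1:88 4:87 7:90 10:103 13:116 16:113 19:98 22:90 25:89 28:87 31:86 34:87 37:85 40:86 43:87 46:85 49:86 52:86 55:85 58:85 61:89 64:107 67:122 70:113 73:94 76:89 79:89 82:89 85:90 88:90 91:90 94:89 97:88 100:88 103:88 106:85 109:77 112:64 115:54 118:45 121:46 124:48 127:56
top -34 0.018 -140:117 -137:113 -134:138 -131:160 -128:166 -125:156 -122:127 -119:91 -116:74 -113:79 -110:88 -107:90 -104:90 -101:90 -98:91 -95:90 -92:93 -89:106 -86:125 -83:141 -80:150 -77:157 -74:168 -71:174 -68:174 -65:168 -62:160 -59:158 -56:161 -53:162 -50:162 -47:163 -44:163 -41:164 -38:166 -35:164 -32:156 -29:149 -26:151 -23:160 -20:167 -17:170 -14:165 -11:160 -8:160 -5:162 -2:162 1:161 4:163 7:165 10:162 13:159 16:159 19:159 22:156 25:152 28:153 31:155 34
[... 2263 characters left out ...]
 121:73 124:67 127:66
side 34 0.018 -140:72 -137:73 -134:73 -131:73 -128:72 -125:72 -122:72 -119:72 -116:72 -113:71 -110:71 -107:71 -104:72 -101:72 -98:72 -95:72 -92:72 -89:72 -86:72 -83:72 -80:72 -77:72 -74:77 -71:84 -68:91 -65:99 -62:105 -59:104 -56:104 -53:106 -50:110 -47:118 -44:137 -41:155 -38:171 -35:186 -32:191 -29:188 -26:185 -23:188 -20:191 -17:192 -14:192 -11:193 -8:193 -5:193 -2:194 1:194 4:194 7:194 10:192 13:188 16:183 19:179 22:181 25:183 28:187 31:191 34:194 37:193 40:192 43:190 46:189 49:187 52:187 55:188 58:188 61:189 64:191 67:193 70:195 73:198 76:198 79:198 82:197 85:194 88:191 91:189 94:190 97:192 100:193 103:196 106:198 109:174 112:145 115:115 118:94 121:76 124:65 127:66
```

```bash
python3 - <<'E'
from h import *
print(ray("side",(258.5/8)-.5+220,(342.5/8)-.5+155,.079).round(4), ray("side",(440.5/8)-.5+220,(370.5/8)-.5+155,.053).round(4))
im=cv2.imread("pics/top0.png").astype(int)
for v in range(202,242):
    print(v,[tuple(im[v,u]) [2]-im[v,u][0] for u in range(255,272)])
E
```

```text
[0.5206 0.0621 0.079 ] [0.5961 0.0809 0.053 ]
202 [np.int64(64), np.int64(65), np.int64(66), np.int64(64), np.int64(64), np.int64(64), np.int64(63), np.int64(65), np.int64(63), np.int64(65), np.int64(66), np.int64(65), np.int64(67), np.int64(68), np.int64(68), np.int64(68), np.int64(70)]
203 [np.int64(68), np.int64(70), np.int64(68), np.int64(68), np.int64(64), np.int64(61), np.int64(60), np.int64(61), np.int64(60), np.int64(62), np.int64(62), np.int64(62), np.int64(64), np.int64(69), np.int64(69), np.int64(72), np.int64(73)]
204 [np.int64(70), np.int64(71), np.int64(69), np.int64(67), np.int64(63), np.int64(58), np.int64(58), np.int64(57), np.int64(57), np.int64(57), np.int64(57), np.int64(59), np.int64(63), np.int64(69), np.int64(71), np.int64(74), np.int64(73)]
205 [np.int64(72), np.int64(72), np.int64(72), np.int64(65), np.int64(65), np.int64(65), np.int64(68), np.int64(67), np.int64(61), np.int64(58), np.int64(58), np.int64(54), np.int64(58), np.int64(66), np.int64(71), np.int64(73), np.int64(74)]
206 [np.int64(73), np.int64(75), np.int64(73), np.int64(71), np.int64(78), np.int6
[... 8250 characters left out ...]
64(63), np.int64(65), np.int64(61), np.int64(48), np.int64(37), np.int64(38), np.int64(51), np.int64(66), np.int64(70), np.int64(68), np.int64(61), np.int64(59), np.int64(58), np.int64(57), np.int64(57), np.int64(64), np.int64(66)]
241 [np.int64(64), np.int64(65), np.int64(60), np.int64(47), np.int64(36), np.int64(39), np.int64(51), np.int64(64), np.int64(69), np.int64(69), np.int64(67), np.int64(65), np.int64(67), np.int64(68), np.int64(67), np.int64(69), np.int64(71)]
```

{"fn": "pendant", "kwargs": {
  "steps": [
    [0,0,-0.04,0,0.4],
    [0,0,-0.08,0,0.4]
  ]
}}

```text
time: 0.3
position: [0.2106, -0.6137, 0.3013]
tool_rot: [-3.094, -0.517, 0.002]
ft_force: [-0.8, -1.1, 1.6]
grip_width: 0.896
grip_force: 0.0
```

```bash
python3 -c "
from h import *
go(.524,.068,.2,1.571+.03)"
```

```text
shift [0.5178, -0.5424, 0.1038] yaxis angle -1.24
turn 0.301 j7 -0.0546784195823854
```

{"fn": "pendant", "kwargs": {
  "steps": [
    [0.518,-0.542,0,0.3,0.4],
    [0.518,-0.542,0,0.3,0.4],
    [0.518,-0.542,0,0.3,0.4],
    [0.518,-0.542,0,0.3,0.4],
    [0.518,-0.542,0,0.3,0.4],
    [0.518,-0.542,0,0.3,0.4],
    [0.518,-0.542,0,0.3,0.4],
    [0.518,-0.542,0,0.3,0.4],
    [0.518,-0.542,0,0.3,0.4],
    [0.518,-0.542,0,0.3,0.4],
    [0.518,-0.542,0,0.3,0.4],
    [0.518,-0.542,0,0.3,0.4],
    [0.518,-0.542,0,0.3,0.4],
    [0.518,-0.542,0,0.3,0.4],
    [0.518,-0.542,0,0.3,0.4],
    [0.518,-0.542,0,0.3,0.4],
    [0.518,-0.542,0,0.3,0.4],
    [0.518,-0.542,0,0.3,0.4]
  ]
}}

```text
time: 2.1
position: [0.5247, 0.0646, 0.3021]
tool_rot: [3.14, 0.046, -0.002]
ft_force: [-0.1, -0.4, 0.9]
grip_width: 0.397
grip_force: 0.0
```

```bash
python3 - <<'E'
from h import *
print("knob top",ray("top",263.3,230.5,.079).round(4))
s=snap("side","s1");t=snap("top","t1")
print(pots(t))
go(.522,.067,.15,1.601)
E
```

```text
knob top [0.5346 0.064  0.079 ]
[(array([ 426. , -133.4]), array([38.1, 37.5]), 0.98), (array([ 443.4, -354. ]), array([38.8, 41.3]), 22.73), (array([ 448.8, -246.1]), array([37.1, 38.2]), 89.47), (array([432. , -20.8]), array([82.6, 88.4]), 16.47)]
shift [-0.0027, -0.0031, 0.1524] yaxis angle -1.543
turn -0.002 j7 -1.7568911389870374
```

{"fn": "pendant", "kwargs": {
  "steps": [
    [-0.002,0,0.12,0,0.4],
    [-0.002,0,0.2,0,0.4],
    [-0.002,0,0.241,0,0.4],
    [-0.002,0,0.241,0,0.4],
    [-0.002,0,0.241,0,0.4],
    [-0.002,0,0.241,0,0.4],
    [-0.002,0,0.241,0,0.4],
    [-0.002,0,0.241,0,0.1],
    [-0.002,0,0.241,0,0.1],
    [-0.002,0,0.241,0,0.1],
    [-0.002,0,0.241,0,0.1],
    [-0.002,0,0.241,0,0.1],
    [-0.002,0,0.241,0,0.1]
  ],
  "grip_n": 12
}}

```text
time: 3.5
position: [0.5239, 0.0659, 0.0628]
tool_rot: [3.141, 0.048, 0.003]
ft_force: [-1.2, -0.7, 6.8]
grip_width: 0.153
grip_force: 12.0
```

```bash
python3 - <<'E'
from h import *
snap("side","s2")
p,R=pose();th=np.radians(91.78);C=np.array([[np.cos(th),-np.sin(th)],[np.sin(th),np.cos(th)]])
P=np.array([.5987,.0745]);k=p[:2]-P;print("r",np.hypot(*k),p)
w=C.T@k;a0=np.arctan2(-w[0],w[1]);print("a0",a0)
for a in np.linspace(a0,1.85,13)[1:]:
    d=P+.075*C@np.array([-np.sin(a),np.cos(a)])-P-.075*C@np.array([-np.sin(a0),np.cos(a0)])
    print(a.round(2),(R.T@np.array([*d,0])).round(3))
E
```

```text
r 0.07524037403754877 [0.52395311 0.06589669 0.06274525]
a0 0.0835281167336082
0.23 [0.002 0.011 0.   ]
0.38 [0.005 0.021 0.   ]
0.53 [0.01  0.031 0.   ]
0.67 [0.016 0.04  0.   ]
0.82 [0.024 0.049 0.   ]
0.97 [0.032 0.055 0.   ]
1.11 [0.042 0.061 0.   ]
1.26 [0.052 0.065 0.   ]
1.41 [0.063 0.068 0.   ]
1.56 [0.074 0.069 0.   ]
1.7 [0.085 0.068 0.   ]
1.85 [0.095 0.066 0.   ]
```

{"fn": "pendant", "kwargs": {
  "steps": [
    [0.002,0.011,0,0,0.1],
    [0.005,0.021,0,0,0.1],
    [0.01,0.031,0,0,0.1],
    [0.016,0.04,0,0,0.1],
    [0.024,0.049,0,0,0.1],
    [0.032,0.055,0,0,0.1],
    [0.042,0.061,0,0,0.1],
    [0.052,0.065,0,0,0.1],
    [0.063,0.068,0,0,0.1],
    [0.074,0.069,0,0,0.1],
    [0.085,0.068,0,0,0.1],
    [0.095,0.066,0,0,0.1],
    [0.095,0.066,0,0,0.1],
    [0.095,0.066,0,0,0.4],
    [0.095,0.066,0,0,0.4],
    [0.095,0.066,0,0,0.4]
  ]
}}

```text
time: 5.15
position: [0.6191, 0.004, 0.0611]
tool_rot: [-3.14, -0.05, 0.002]
ft_force: [-0.2, 0.6, 0.8]
grip_width: 0.336
grip_force: 0.0
```

```bash
python3 - <<'E'
from h import *
p,R=pose();print(p)
go(.453,-.04,.15,.0)
E
```

```text
[0.61907539 0.0039991  0.06107522]
shift [-0.1675, 0.0386, -0.0888] yaxis angle -1.539
turn -1.539 j7 -1.8213222337993196
```

{"fn": "pendant", "kwargs": {
  "steps": [
    [0,0,-0.05,0,0.8],
    [0,0,-0.09,0,0.8],
    [-0.1675,0.0386,-0.09,-1.57,0.8],
    [-0.1675,0.0386,-0.09,-1.57,0.8],
    [-0.1675,0.0386,-0.09,-1.57,0.8],
    [-0.1675,0.0386,-0.09,-1.57,0.8],
    [-0.1675,0.0386,-0.09,-1.57,0.8],
    [-0.1675,0.0386,-0.09,-1.57,0.8],
    [-0.1675,0.0386,-0.09,-1.57,0.8],
    [-0.1675,0.0386,-0.09,-1.57,0.8],
    [-0.1675,0.0386,-0.09,-1.57,0.8],
    [-0.1675,0.0386,-0.09,-1.57,0.8],
    [-0.1675,0.0386,-0.09,-1.57,0.8],
    [-0.1675,0.0386,-0.09,-1.57,0.8],
    [-0.1675,0.0386,-0.09,-1.57,0.8]
  ]
}}

```text
time: 6.65
position: [0.4534, -0.0403, 0.1513]
tool_rot: [-2.19, -2.252, 0.0]
ft_force: [0.5, -0.3, 0.6]
grip_width: 0.797
grip_force: 0.0
```

```bash
python3 - <<'E'
from h import *
t=snap("top","t3");s=snap("side","s3")
print(pots(t))
v=np.hstack([cv2.resize(t[190:290,160:440],None,fx=2.8,fy=2.8)]);w=cv2.resize(s[150:350,120:400],None,fx=2.8,fy=2.8)
cv2.imwrite("pics/v3.png",np.vstack([v,w[:310]]))
go(.4533,-.0397,.016,.031)
E
```

```text
[(array([ 428.8, -131.2]), array([45.8, 42.7]), 10.89), (array([ 443.7, -353.4]), array([39.2, 41. ]), 0.94), (array([ 449.1, -246.4]), array([38.8, 37.9]), 0.92), (array([446.9, -44. ]), array([ 60.1, 196.7]), 89.65)]
shift [0.0008, -0.0002, 0.1354] yaxis angle 0.029
turn -0.002 j7 0.08549246806026588
```

View pics/v3.png

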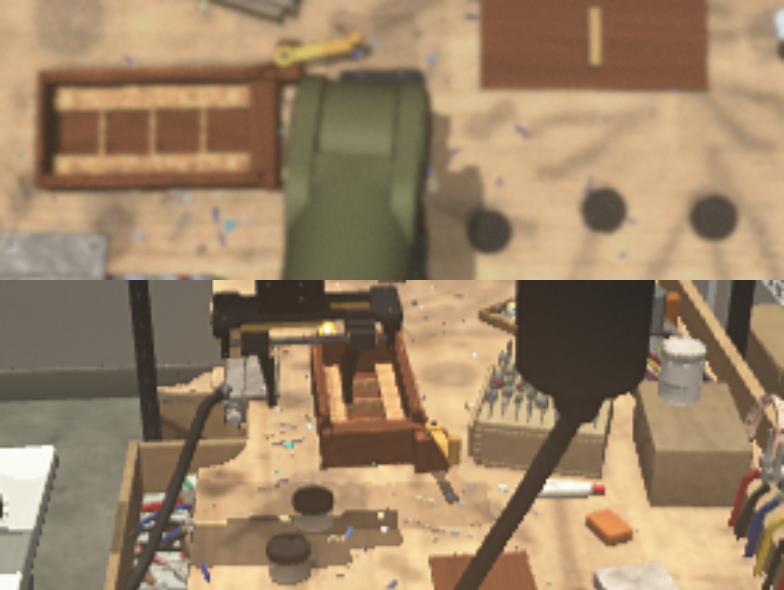

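{"fn": "pendant", "kwargs": {
  "steps": [
    [0.001,0,0.05,0,0.8],
    [0.001,0,0.1,0,0.8],
    [0.001,0,0.134,0,0.8],
    [0.001,0,0.134,0,0.8],
    [0.001,0,0.134,0,0.8],
    [0.001,0,0.134,0,0.4],
    [0.001,0,0.134,0,0.4],
    [0.001,0,0.134,0,0.4],
    [0.001,0,0.134,0,0.4],
    [0.001,0,0.134,0,0.4],
    [0.001,0,0.134,0,0.4]
  ],
  "grip_n": 15
}}

```text
time: 7.85
position: [0.4543, -0.0401, 0.0183]
tool_rot: [2.187, 2.253, 0.0]
ft_force: [-1.5, 0.6, 6.9]
grip_width: 0.495
grip_force: 15.0
```

```bash
python3 -c "
from h import *
th=np.radians(91.78);c=np.array([np.cos(th),np.sin(th)])
print(pose()[0]); o=np.array([.5247,.203]); q=o+c*.0385;print(q);go(q[0],q[1],.12,.031)"
```

```text
[ 0.45428079 -0.04007954  0.01830005]
[0.52350412 0.24148142]
shift [0.2793, 0.0777, -0.1019] yaxis angle 0.03
turn -0.001 j7 -0.08684890620808396
```

{"fn": "pendant", "kwargs": {
  "steps": [
    [0,0,-0.05,0,0.4],
    [0,0,-0.1,0,0.4],
    [0.279,0.078,-0.102,0,0.4],
    [0.279,0.078,-0.102,0,0.4],
    [0.279,0.078,-0.102,0,0.4],
    [0.279,0.078,-0.102,0,0.4],
    [0.279,0.078,-0.102,0,0.4],
    [0.279,0.078,-0.102,0,0.4],
    [0.279,0.078,-0.102,0,0.4],
    [0.279,0.078,-0.102,0,0.4],
    [0.279,0.078,-0.102,0,0.4]
  ]
}}

```text
time: 8.95
position: [0.5232, 0.2398, 0.1189]
tool_rot: [2.189, 2.253, -0.003]
ft_force: [0.3, 0.0, -0.2]
grip_width: 0.497
grip_force: 15.0
```

```bash
python3 - <<'E'
from h import *
s=snap("side","s4")
p=pose()[0];print(p)
cv2.imwrite("pics/v4.png",cv2.resize(s[130:230,190:310],None,fx=6,fy=6,interpolation=cv2.INTER_CUBIC))
for q in [(p[0],p[1],p[2]),(p[0],p[1],p[2]-.018),(p[0],p[1]-.0225,p[2]-.018),(p[0]-.0225,p[1],p[2]-.018),(p[0]+.0225,p[1],p[2]-.018)]:
    u,v=proj("side",q);print(((u-190+.5)*6).round(0),((v-130+.5)*6).round(0))
E
```

```text
[0.52344243 0.23932062 0.11908876]
359.0 201.0
359.0 230.0
362.0 246.0
321.0 231.0
398.0 228.0
```

View pics/v4.png

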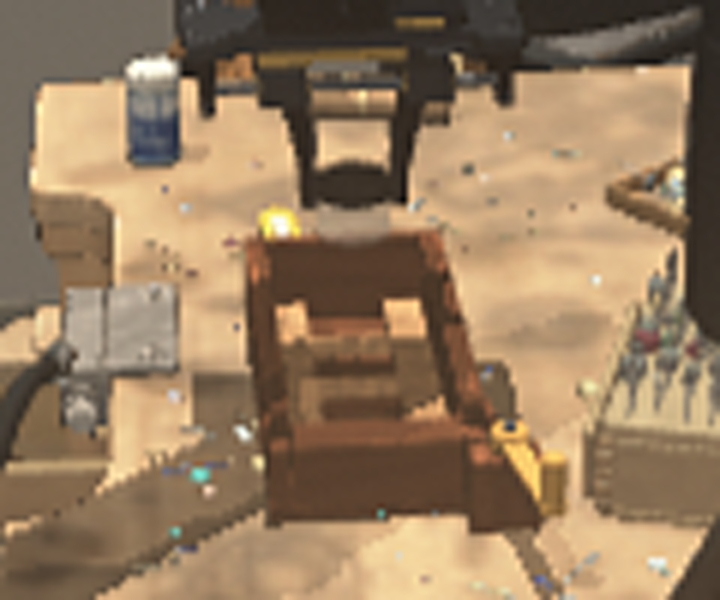

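{"fn": "pendant", "kwargs": {
  "steps": [
    [0.003,0,0.04,0,0.4],
    [0.003,0,0.075,0,0.4],
    [0.003,0,0.08,0,0.4],
    [0.003,0,0.084,0,0.4],
    [0.003,0,0.087,0,0.4],
    [0.003,0,0.09,0,0.4],
    [0.003,0,0.09,0,0.4]
  ]
}}

```text
time: 9.7
position: [0.5248, 0.2426, 0.0307]
tool_rot: [2.188, 2.25, 0.0]
ft_force: [0.3, -5.2, 3.2]
grip_width: 0.493
grip_force: 15.0
```

{"fn": "pendant", "kwargs": {
  "steps": [
    [-0.002,0,0,0,0.4],
    [-0.002,0,0.003,0,0.4],
    [-0.002,0,0.006,0,0.4],
    [-0.002,0,0.008,0,0.4],
    [-0.002,0,0.008,0,0.4]
  ]
}}

```text
time: 10.2
position: [0.5241, 0.2426, 0.0237]
tool_rot: [2.186, 2.253, 0.0]
ft_force: [-3.4, -7.1, 15.9]
grip_width: 0.499
grip_force: 15.0
```

{"fn": "pendant", "kwargs": {
  "steps": [
    [0,0,-0.001,0,0.62],
    [0,0,-0.001,0,0.62],
    [0,0,-0.001,0,0.62],
    [0,0,-0.05,0,0.62],
    [0,0,-0.1,0,0.62],
    [0,0,-0.12,0,0.62],
    [0,0,-0.12,0,0.62]
  ]
}}

```text
time: 10.9
position: [0.525, 0.2446, 0.145]
tool_rot: [2.186, 2.254, 0.01]
ft_force: [-0.0, 0.1, -0.1]
grip_width: 0.617
grip_force: 0.0
```

```bash
python3 - <<'E'
from h import *
s=snap("side","s5");t=snap("top","t5")
print(pose()[0],pots(t))
cv2.imwrite("pics/v5.png",np.vstack([cv2.resize(s[150:230,200:300],None,fx=5,fy=5,interpolation=cv2.INTER_CUBIC),cv2.resize(t[200:240,160:260],None,fx=5,fy=5,interpolation=cv2.INTER_CUBIC)]))
go(.426,-.1335,.15,.031)
E
```

```text
[0.52297487 0.24265371 0.14108017] [(array([ 425.6, -133.5]), array([37.4, 37.5]), 0.98), (array([ 443.4, -353.8]), array([38.8, 41.4]), 16.94), (array([ 448.8, -246.1]), array([37.2, 38.2]), 89.73)]
shift [-0.373, -0.1083, -0.0089] yaxis angle 0.03
turn -0.001 j7 -0.6914594125801341
```

View pics/v5.png

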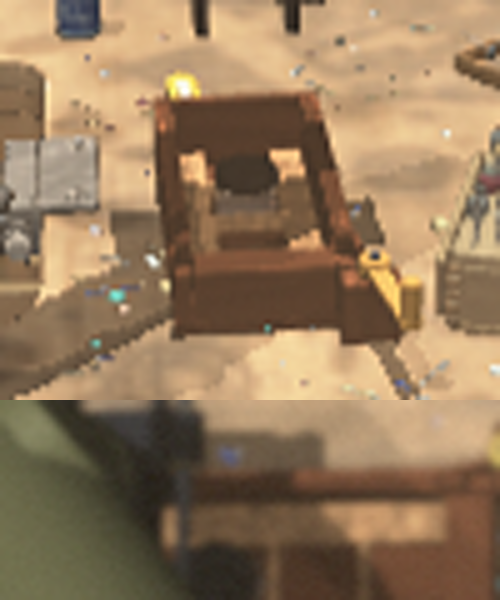

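{"fn": "pendant", "kwargs": {
  "steps": [
    [-0.373,-0.108,0,0,0.8],
    [-0.373,-0.108,0,0,0.8],
    [-0.373,-0.108,0,0,0.8],
    [-0.373,-0.108,0,0,0.8],
    [-0.373,-0.108,0,0,0.8],
    [-0.373,-0.108,0,0,0.8],
    [-0.373,-0.108,0,0,0.8],
    [-0.373,-0.108,0,0,0.8],
    [-0.373,-0.108,0,0,0.8],
    [-0.373,-0.108,0,0,0.8],
    [-0.373,-0.108,0,0,0.8]
  ]
}}

```text
time: 12.1
position: [0.4262, -0.1321, 0.1406]
tool_rot: [-2.184, -2.255, -0.0]
ft_force: [0.5, -0.1, 0.9]
grip_width: 0.799
grip_force: 0.0
```

```bash
python3 -c "
from h import *
go(.4258,-.1335,.0165,.031)"
```

```text
shift [-0.0015, -0.0003, 0.1241] yaxis angle 0.032
turn 0.001 j7 0.3080918711393612
```

{"fn": "pendant", "kwargs": {
  "steps": [
    [-0.001,0,0.05,0,0.8],
    [-0.001,0,0.1,0,0.8],
    [-0.001,0,0.125,0,0.8],
    [-0.001,0,0.125,0,0.8],
    [-0.001,0,0.125,0,0.8],
    [-0.001,0,0.125,0,0.4],
    [-0.001,0,0.125,0,0.4],
    [-0.001,0,0.125,0,0.4],
    [-0.001,0,0.125,0,0.4],
    [-0.001,0,0.125,0,0.4],
    [-0.001,0,0.07,0,0.4],
    [-0.001,0,0.02,0,0.4],
    [-0.001,0,0.02,0,0.4],
    [-0.001,0,0.02,0,0.4]
  ]
}}

```text
time: 13.5
position: [0.4276, -0.1354, 0.1231]
tool_rot: [2.186, 2.251, 0.0]
ft_force: [-1.5, -0.6, -1.1]
grip_width: 0.497
grip_force: 15.0
```

```bash
python3 - <<'E'
from h import *
t=snap("top","t6");print(pots(t))
go(.5222,.2935,.12,.031)
E
```

```text
[(array([ 387.6, -160.4]), array([71.3, 43.3]), 1.24), (array([394.1, -75.3]), array([36.3, 98.9]), 77.84), (array([ 444. , -353.1]), array([39.9, 41.8]), 0.94), (array([ 448.8, -246.1]), array([38.5, 39.6]), 89.73), (array([ 497.5, -154.1]), array([ 97.2, 122.2]), 0.7)]
shift [0.4254, 0.1086, 0.001] yaxis angle 0.03
turn -0.001 j7 0.29121305798814284
```

{"fn": "pendant", "kwargs": {
  "steps": [
    [0.4235,0.1086,0,0,0.4],
    [0.4235,0.1086,0,0,0.4],
    [0.4235,0.1086,0,0,0.4],
    [0.4235,0.1086,0,0,0.4],
    [0.4235,0.1086,0,0,0.4],
    [0.4235,0.1086,0,0,0.4],
    [0.4235,0.1086,0,0,0.4],
    [0.4235,0.1086,0,0,0.4],
    [0.4235,0.1086,0,0,0.4],
    [0.4235,0.1086,0,0,0.4],
    [0.4235,0.1086,0,0,0.4],
    [0.4235,0.1086,0,0,0.4],
    [0.4235,0.1086,0,0,0.4]
  ]
}}

```text
time: 14.85
position: [0.5225, 0.2898, 0.1207]
tool_rot: [2.19, 2.252, -0.003]
ft_force: [-0.2, -0.3, -1.3]
grip_width: 0.494
grip_force: 15.0
```

```bash
python3 -c "
from h import *
go(.5222,.2916,.035,.031)"
```

```text
shift [0.002, -0.0002, 0.0857] yaxis angle 0.028
turn -0.003 j7 -0.8253974993649621
```

{"fn": "pendant", "kwargs": {
  "steps": [
    [0,0,0,0,0.4],
    [0,0,0,0,0.4]
  ]
}}

```text
time: 15.05
position: [0.5228, 0.2908, 0.1216]
tool_rot: [2.189, 2.252, -0.0]
ft_force: [0.6, 0.0, -0.9]
grip_width: 0.496
grip_force: 15.0
```

{"fn": "pendant", "kwargs": {
  "steps": [
    [0,0,0,0,0.4],
    [0,0,0,0,0.4]
  ]
}}

```text
time: 15.25
position: [0.5225, 0.2916, 0.1217]
tool_rot: [2.188, 2.254, 0.0]
ft_force: [-0.0, 0.8, -1.0]
grip_width: 0.497
grip_force: 15.0
```

```bash
python3 -c "
from h import *
print(pose()[0],readout.get_state()['time'])"
```

```text
[0.52254329 0.29163266 0.12168773] 15.25
```

{"fn": "pendant", "kwargs": {
  "steps": [
    [0,0,0.04,0,0.4],
    [0,0,0.075,0,0.4],
    [0,0,0.082,0,0.4],
    [0,0,0.086,0,0.4],
    [0,0,0.089,0,0.4],
    [0,0,0.091,0,0.4],
    [0,0,0.091,0,0.4],
    [0,0,0.091,0,0.4]
  ]
}}

```text
time: 16.05
position: [0.5229, 0.2922, 0.0314]
tool_rot: [2.187, 2.254, 0.002]
ft_force: [0.0, -1.0, -0.8]
grip_width: 0.499
grip_force: 15.0
```

{"fn": "pendant", "kwargs": {
  "steps": [
    [0,0,0.004,0,0.4],
    [0,0,0.007,0,0.4],
    [0,0,0.009,0,0.4],
    [0,0,0.009,0,0.4],
    [0,0,0.009,0,0.62],
    [0,0,0.009,0,0.62],
    [0,0,0.009,0,0.62]
  ]
}}

```text
time: 16.75
position: [0.5223, 0.2918, 0.0212]
tool_rot: [-2.188, -2.254, 0.0]
ft_force: [-0.0, -1.1, 1.2]
grip_width: 0.607
grip_force: 0.0
```

{"fn": "pendant", "kwargs": {
  "steps": [
    [0,0,-0.05,0,0.62],
    [0,0,-0.1,0,0.62],
    [0,0,-0.12,0,0.62],
    [0,0,-0.12,0,0.8]
  ]
}}

```text
time: 17.15
position: [0.5242, 0.2936, 0.1452]
tool_rot: [2.186, 2.253, 0.009]
ft_force: [-0.1, 1.2, -0.0]
grip_width: 0.653
grip_force: 0.0
```

```bash
python3 - <<'E'
from h import *
t=snap("top","t7");s=snap("side","s7");print(pots(t))
cv2.imwrite("pics/v7.png",cv2.resize(s[150:230,200:300],None,fx=6,fy=6,interpolation=cv2.INTER_CUBIC))
go(.4488,-.2462,.15,.031)
E
```

```text
[(array([ 443.7, -353.4]), array([39.2, 41. ]), 0.94), (array([ 448.7, -246.4]), array([38.1, 37.9]), 0.92)]
shift [-0.5353, -0.0895, -0.0086] yaxis angle 0.03
turn -0.001 j7 -0.8135603830788138
```

{"fn": "pendant", "kwargs": {
  "steps": [
    [-0.535,-0.09,0,0,0.8],
    [-0.535,-0.09,0,0,0.8],
    [-0.535,-0.09,0,0,0.8],
    [-0.535,-0.09,0,0,0.8],
    [-0.535,-0.09,0,0,0.8],
    [-0.535,-0.09,0,0,0.8],
    [-0.535,-0.09,0,0,0.8],
    [-0.535,-0.09,0,0,0.8],
    [-0.535,-0.09,0,0,0.8],
    [-0.535,-0.09,0,0,0.8],
    [-0.535,-0.09,0,0,0.8],
    [-0.535,-0.09,0,0,0.8],
    [-0.535,-0.09,0,0,0.8],
    [-0.535,-0.09,0,0,0.8],
    [-0.535,-0.09,0,0,0.8],
    [-0.535,-0.09,0,0,0.8],
    [-0.535,-0.09,0,0,0.8]
  ]
}}

```text
time: 18.95
position: [0.4487, -0.2447, 0.1416]
tool_rot: [2.186, 2.256, -0.0]
ft_force: [-0.9, 0.4, 0.8]
grip_width: 0.794
grip_force: 0.0
```

```bash
python3 -c "
from h import *
go(.4488,-.2463,.0165,.031)"
```

```text
shift [-0.0015, 0.0, 0.1251] yaxis angle 0.032
turn 0.001 j7 0.38124467596802586
```

View pics/v7.png

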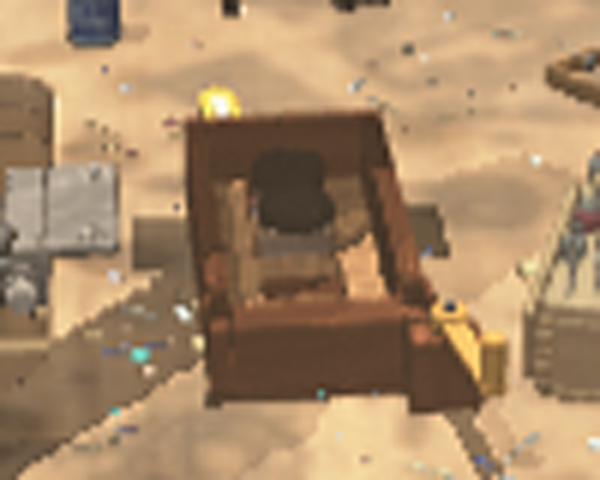

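{"fn": "pendant", "kwargs": {
  "steps": [
    [-0.0005,0,0.05,0,0.8],
    [-0.0005,0,0.1,0,0.8],
    [-0.0005,0,0.125,0,0.8],
    [-0.0005,0,0.125,0,0.8],
    [-0.0005,0,0.125,0,0.8],
    [-0.0005,0,0.125,0,0.4],
    [-0.0005,0,0.125,0,0.4],
    [-0.0005,0,0.125,0,0.4],
    [-0.0005,0,0.125,0,0.4],
    [-0.0005,0,0.125,0,0.4]
  ]
}}

```text
time: 19.95
position: [0.4488, -0.2465, 0.0172]
tool_rot: [2.187, 2.253, -0.001]
ft_force: [-1.1, -0.5, 4.2]
grip_width: 0.497
grip_force: 15.0
```

{"fn": "pendant", "kwargs": {
  "steps": [
    [0,0,-0.05,0,0.4],
    [0,0,-0.105,0,0.4],
    [0,0,-0.105,0,0.4]
  ]
}}

```text
time: 20.25
position: [0.4524, -0.2475, 0.1273]
tool_rot: [2.181, 2.247, 0.002]
ft_force: [0.5, -0.3, -1.0]
grip_width: 0.498
grip_force: 15.0
```

```bash
python3 - <<'E'
from h import *
go(.5255,.1880,.1217,.031)
E
```

```text
shift [0.4331, 0.0862, 0.0035] yaxis angle 0.03
turn -0.001 j7 0.36168311753702187
```

{"fn": "pendant", "kwargs": {
  "steps": [
    [0.432,0.0895,0,0,0.4],
    [0.432,0.0895,0,0,0.4],
    [0.432,0.0895,0,0,0.4],
    [0.432,0.0895,0,0,0.4],
    [0.432,0.0895,0,0,0.4],
    [0.432,0.0895,0,0,0.4],
    [0.432,0.0895,0,0,0.4],
    [0.432,0.0895,0,0,0.4],
    [0.432,0.0895,0,0,0.4],
    [0.432,0.0895,0,0,0.4],
    [0.432,0.0895,0,0,0.4],
    [0.432,0.0895,0,0,0.4],
    [0.432,0.0895,0,0,0.4],
    [0.432,0.0895,0,0,0.4],
    [0.432,0.0895,0,0,0.4],
    [0.432,0.0895,0,0,0.4]
  ]
}}

```text
time: 21.85
position: [0.5251, 0.1878, 0.1216]
tool_rot: [2.189, 2.253, -0.0]
ft_force: [0.4, 0.1, -0.8]
grip_width: 0.499
grip_force: 15.0
```

```bash
python3 -c "
from h import *
go(.5255,.1880,.0305,.031)"
```

```text
shift [0.0003, 0.0003, 0.0911] yaxis angle 0.029
turn -0.002 j7 -0.6288312985895843
```

{"fn": "pendant", "kwargs": {
  "steps": [
    [0,0,0.04,0,0.4],
    [0,0,0.075,0,0.4],
    [0,0,0.082,0,0.4],
    [0,0,0.086,0,0.4],
    [0,0,0.089,0,0.4],
    [0,0,0.091,0,0.4],
    [0,0,0.091,0,0.4],
    [0,0,0.091,0,0.4]
  ]
}}

```text
time: 22.65
position: [0.5256, 0.1886, 0.0314]
tool_rot: [2.187, 2.254, 0.002]
ft_force: [0.1, -0.9, -0.9]
grip_width: 0.5
grip_force: 15.0
```

{"fn": "pendant", "kwargs": {
  "steps": [
    [0,0,0.004,0,0.4],
    [0,0,0.007,0,0.4],
    [0,0,0.009,0,0.4],
    [0,0,0.009,0,0.4],
    [0,0,0.009,0,0.62],
    [0,0,0.009,0,0.62],
    [0,0,0.009,0,0.62]
  ]
}}

```text
time: 23.35
position: [0.5249, 0.1884, 0.0212]
tool_rot: [-2.188, -2.254, 0.0]
ft_force: [0.4, 0.3, 0.2]
grip_width: 0.603
grip_force: 0.0
```

{"fn": "pendant", "kwargs": {
  "steps": [
    [0,0,-0.05,0,0.62],
    [0,0,-0.1,0,0.62],
    [0,0,-0.12,0,0.62],
    [0,0,-0.12,0,0.8]
  ]
}}

```text
time: 23.75
position: [0.5271, 0.1896, 0.1449]
tool_rot: [2.186, 2.252, 0.008]
ft_force: [0.4, -0.9, 0.7]
grip_width: 0.654
grip_force: 0.0
```

```bash
python3 - <<'E'
from h import *
t=snap("top","t8");print(pots(t))
print(pose()[0])
go(.4437,-.3533,.15,.031)
E
```

```text
[(array([ 443.7, -353.4]), array([39.2, 41. ]), 0.94)]
[0.52591015 0.18863621 0.14264285]
shift [-0.5393, -0.0982, -0.0076] yaxis angle 0.03
turn -0.001 j7 -0.6138740613383157
```

{"fn": "pendant", "kwargs": {
  "steps": [
    [-0.539,-0.0975,0,0,0.8],
    [-0.539,-0.0975,0,0,0.8],
    [-0.539,-0.0975,0,0,0.8],
    [-0.539,-0.0975,0,0,0.8],
    [-0.539,-0.0975,0,0,0.8],
    [-0.539,-0.0975,0,0,0.8],
    [-0.539,-0.0975,0,0,0.8],
    [-0.539,-0.0975,0,0,0.8],
    [-0.539,-0.0975,0,0,0.8],
    [-0.539,-0.0975,0,0,0.8],
    [-0.539,-0.0975,0,0,0.8],
    [-0.539,-0.0975,0,0,0.8],
    [-0.539,-0.0975,0,0,0.8],
    [-0.539,-0.0975,0,0,0.8],
    [-0.539,-0.0975,0,0,0.8],
    [-0.539,-0.0975,0,0,0.8],
    [-0.539,-0.0975,0,0,0.8],
    [-0.539,-0.0975,0,0,0.8]
  ]
}}

```text
time: 25.6
position: [0.4439, -0.3528, 0.1417]
tool_rot: [2.187, 2.255, -0.001]
ft_force: [0.1, -0.8, 0.4]
grip_width: 0.799
grip_force: 0.0
```

```bash
python3 - <<'E'
from h import *
go(.4437,-.3533,.0165,.031)
t=snap("top","t9");s=snap("side","s9")
cv2.imwrite("pics/v9.png",np.vstack([cv2.resize(s[150:320,200:350],None,fx=2,fy=2),cv2.resize(t[180:280,160:310],None,fx=2,fy=2)]))
E
```

```text
shift [-0.0004, -0.0002, 0.1252] yaxis angle 0.031
turn -0.0 j7 0.4760084115733039
```

View pics/v9.png

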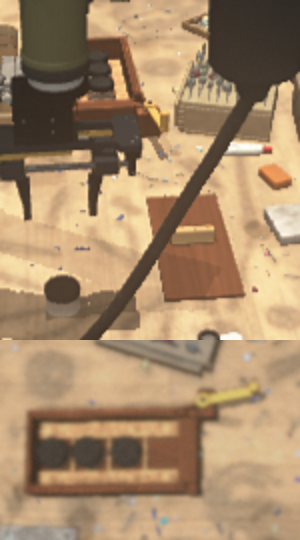

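{"fn": "pendant", "kwargs": {
  "steps": [
    [-0.0005,0,0.05,0,0.8],
    [-0.0005,0,0.1,0,0.8],
    [-0.0005,0,0.125,0,0.8],
    [-0.0005,0,0.125,0,0.8],
    [-0.0005,0,0.125,0,0.8],
    [-0.0005,0,0.125,0,0.4],
    [-0.0005,0,0.125,0,0.4],
    [-0.0005,0,0.125,0,0.4],
    [-0.0005,0,0.125,0,0.4],
    [-0.0005,0,0.125,0,0.4]
  ]
}}

```text
time: 26.7
position: [0.4439, -0.3541, 0.0173]
tool_rot: [2.187, 2.254, -0.001]
ft_force: [-1.6, 0.7, 3.6]
grip_width: 0.503
grip_force: 15.0
```

{"fn": "pendant", "kwargs": {
  "steps": [
    [0,0,-0.05,0,0.4],
    [0,0,-0.105,0,0.4],
    [0,0,-0.105,0,0.4]
  ]
}}

```text
time: 27.0
position: [0.4475, -0.3557, 0.1278]
tool_rot: [2.18, 2.247, 0.0]
ft_force: [1.3, -0.8, -0.3]
grip_width: 0.502
grip_force: 15.0
```

```bash
python3 - <<'E'
from h import *
go(.527,.135,.1217,.031)
E
```

```text
shift [0.4881, 0.0943, 0.0032] yaxis angle 0.03
turn -0.001 j7 0.4618472790748199
```

{"fn": "pendant", "kwargs": {
  "steps": [
    [0.486,0.0974,0,0,0.4],
    [0.486,0.0974,0,0,0.4],
    [0.486,0.0974,0,0,0.4],
    [0.486,0.0974,0,0,0.4],
    [0.486,0.0974,0,0,0.4],
    [0.486,0.0974,0,0,0.4],
    [0.486,0.0974,0,0,0.4],
    [0.486,0.0974,0,0,0.4],
    [0.486,0.0974,0,0,0.4],
    [0.486,0.0974,0,0,0.4],
    [0.486,0.0974,0,0,0.4],
    [0.486,0.0974,0,0,0.4],
    [0.486,0.0974,0,0,0.4],
    [0.486,0.0974,0,0,0.4],
    [0.486,0.0974,0,0,0.4],
    [0.486,0.0974,0,0,0.4],
    [0.486,0.0974,0,0,0.4]
  ]
}}

```text
time: 28.7
position: [0.5266, 0.1342, 0.1216]
tool_rot: [2.189, 2.253, -0.0]
ft_force: [0.5, 0.1, -0.5]
grip_width: 0.492
grip_force: 15.0
```

```bash
python3 -c "
from h import *
go(.5265,.1350,.0305,.031)"
```

```text
shift [0.0008, -0.0001, 0.0911] yaxis angle 0.029
turn -0.002 j7 -0.5185364392890892
```

{"fn": "pendant", "kwargs": {
  "steps": [
    [0.0005,0,0.04,0,0.4],
    [0.0005,0,0.075,0,0.4],
    [0.0005,0,0.082,0,0.4],
    [0.0005,0,0.086,0,0.4],
    [0.0005,0,0.089,0,0.4],
    [0.0005,0,0.091,0,0.4],
    [0.0005,0,0.091,0,0.4],
    [0.0005,0,0.091,0,0.4]
  ]
}}

```text
time: 29.5
position: [0.5271, 0.1356, 0.0313]
tool_rot: [2.187, 2.254, 0.001]
ft_force: [-0.7, 0.4, -1.3]
grip_width: 0.498
grip_force: 15.0
```

{"fn": "pendant", "kwargs": {
  "steps": [
    [0,0,0.004,0,0.4],
    [0,0,0.007,0,0.4],
    [0,0,0.009,0,0.4],
    [0,0,0.009,0,0.4],
    [0,0,0.009,0,0.62],
    [0,0,0.009,0,0.62],
    [0,0,0.009,0,0.62]
  ]
}}

```text
time: 30.2
position: [0.5264, 0.1354, 0.0213]
tool_rot: [-2.188, -2.254, 0.0]
ft_force: [0.8, 0.3, 0.7]
grip_width: 0.603
grip_force: 0.0
```

{"fn": "pendant", "kwargs": {
  "steps": [
    [0,0,-0.05,0,0.62],
    [0,0,-0.1,0,0.62],
    [0,0,-0.14,0,0.62],
    [0,0,-0.14,0,0.5]
  ]
}}

```text
time: 30.6
position: [0.5299, 0.1371, 0.1669]
tool_rot: [2.184, 2.25, 0.012]
ft_force: [0.8, -0.6, -0.4]
grip_width: 0.587
grip_force: 0.0
```

```bash
python3 - <<'E'
from h import *
t=snap("top","t10")
dk=lambda t:(lambda c:(c[:,:,2]<t))
for k in(125,140):print(rect("top",t,(322,178,424,232),dk(k),.006))
print(rect("top",t,(340,190,400,217),lambda c:(c[:,:,2]>165),.03,10),pots(t))
p=pose()[0];print(p);go(.6262,-.2395,.165,1.571)
E
```

```text
[]
[(array([ 626.6, -239.1]), array([233.4, 101.8]), 89.52)]
[(array([ 626.4, -239. ]), array([10.6, 58.1]), 89.69)] [(array([415.8,   4.7]), array([92.7, 33. ]), 32.5)]
[0.52834087 0.13604018 0.16407397]
shift [-0.3783, 0.0867, -0.0004] yaxis angle 0.03
turn -1.541 j7 -0.48619629273544424
```

{"fn": "pendant", "kwargs": {
  "steps": [
    [-0.377,0.0885,0,-1.536,0.45],
    [-0.377,0.0885,0,-1.536,0.45],
    [-0.377,0.0885,0,-1.536,0.45],
    [-0.377,0.0885,0,-1.536,0.45],
    [-0.377,0.0885,0,-1.536,0.45],
    [-0.377,0.0885,0,-1.536,0.45],
    [-0.377,0.0885,0,-1.536,0.45],
    [-0.377,0.0885,0,-1.536,0.45],
    [-0.377,0.0885,0,-1.536,0.45],
    [-0.377,0.0885,0,-1.536,0.45],
    [-0.377,0.0885,0,-1.536,0.45],
    [-0.377,0.0885,0,-1.536,0.45],
    [-0.377,0.0885,0,-1.536,0.45],
    [-0.377,0.0885,0,-1.536,0.45],
    [-0.377,0.0885,0,-1.536,0.45],
    [-0.377,0.0885,0,-1.536,0.45],
    [-0.377,0.0885,0,-1.536,0.45]
  ]
}}

```text
time: 32.35
position: [0.6263, -0.2387, 0.1617]
tool_rot: [0.008, 3.141, -0.001]
ft_force: [0.0, -0.3, 0.5]
grip_width: 0.452
grip_force: 0.0
```

```bash
python3 - <<'E'
from h import *
snap("side","s11");t=snap("top","t11")
go(.6262,-.2395,.012,1.565)
cv2.imwrite("pics/v11.png",cv2.resize(t[190:270,160:280],None,fx=5,fy=5,interpolation=cv2.INTER_CUBIC))
E
```

```text
shift [0.0, -0.0007, 0.1496] yaxis angle 1.566
turn 0.001 j7 1.4790326451456193
```

View pics/v11.png

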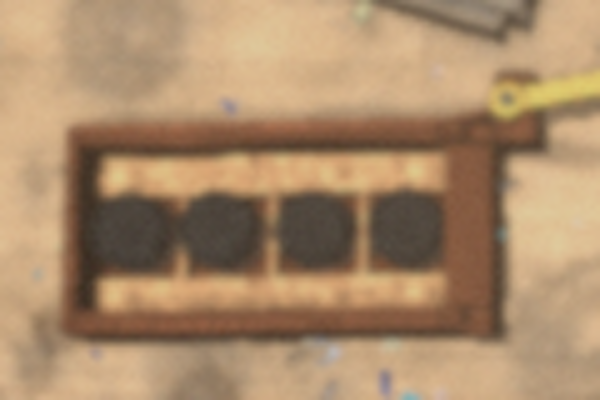

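{"fn": "pendant", "kwargs": {
  "steps": [
    [0,0,0.05,0,0.45],
    [0,0,0.1,0,0.45],
    [0,0,0.14,0,0.45],
    [0,0,0.149,0,0.45],
    [0,0,0.149,0,0.45],
    [0,0,0.149,0,0.45],
    [0,0,0.149,0,0.05],
    [0,0,0.149,0,0.05],
    [0,0,0.149,0,0.05],
    [0,0,0.149,0,0.05],
    [0,0,0.149,0,0.05],
    [0,0,0.149,0,0.05]
  ],
  "grip_n": 40
}}

```text
time: 33.65
position: [0.6265, -0.2395, 0.0132]
tool_rot: [0.008, 3.141, -0.002]
ft_force: [-0.7, -2.6, 4.5]
grip_width: 0.134
grip_force: 40.0
```

```bash
python3 - <<'E'
from h import *
p,R=pose();print(p,np.arctan2(R[1,1],R[0,1]))
E
```

```text
[ 0.62653053 -0.23949346  0.01320571] 1.5658114162529861
```

{"fn": "pendant", "kwargs": {
  "steps": [
    [0,0,-0.04,0,0.05],
    [0,0,-0.08,0,0.05],
    [0,0,-0.11,0,0.05],
    [0.02,0.04,-0.11,-0.036,0.05],
    [0.04,0.08,-0.11,-0.036,0.05],
    [0.06,0.12,-0.11,-0.036,0.05],
    [0.08,0.16,-0.11,-0.036,0.05],
    [0.096,0.2,-0.11,-0.036,0.05],
    [0.096,0.2215,-0.11,-0.036,0.05],
    [0.096,0.2215,-0.11,-0.036,0.05],
    [0.096,0.2215,-0.11,-0.036,0.05],
    [0.096,0.2215,-0.11,-0.036,0.05],
    [0.096,0.2215,-0.11,-0.036,0.05]
  ]
}}

```text
time: 34.95
position: [0.5314, -0.0181, 0.1222]
tool_rot: [0.045, -3.141, -0.001]
ft_force: [0.5, -0.9, -2.0]
grip_width: 0.137
grip_force: 40.0
```

```bash
python3 - <<'E'
from h import *
snap("side","s12");t=snap("top","t12")
go(.5315,-.0175,.0652,1.602)
dk=lambda t:(lambda c:(c[:,:,2]<t))
p=pose()[0]
cv2.imwrite("pics/v12.png",np.vstack([cv2.resize(t[190:280,160:340],None,fx=4,fy=4),cv2.resize(cv2.imread("pics/s12.png")[150:270,170:350],None,fx=4,fy=4)[:240]]))
E
```

```text
shift [-0.0001, 0.0002, 0.0571] yaxis angle 1.6
turn -0.002 j7 1.2133831949310099
```

View pics/v12.png

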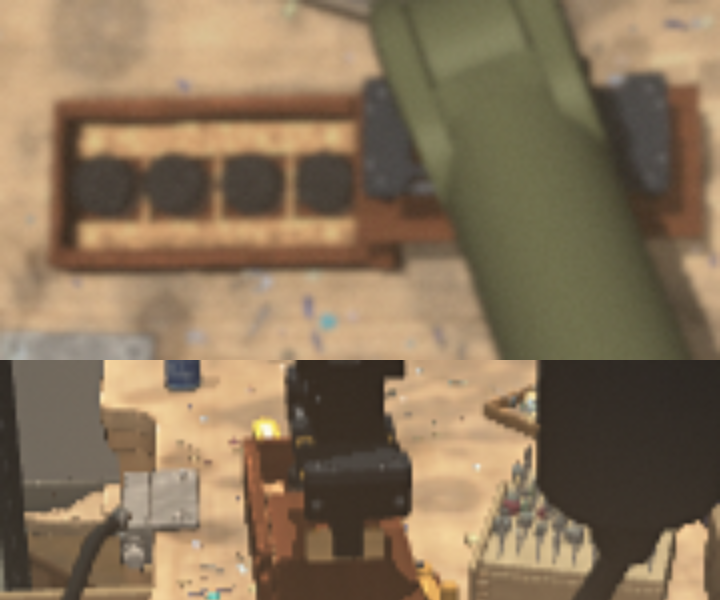

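```bash
python3 - <<'E'
from h import *
t=cv2.imread("pics/t12.png").astype(np.float32)[:,:,2]
P=[]
for u in (328,329,330,331,332):
    c=t[:,u]
    def cr(a,b):
        v=c[a:b];h=(v.max()+v.min())/2;k=np.argmax(abs(np.diff(v)));
        s=np.where((v[1:]>h)!=(v[:-1]>h))[0];s=s[np.argmin(abs(s-k))];return a+s+(h-v[s])/(v[s+1]-v[s])
    a,b=ray("top",u,cr(205,218),.115),ray("top",u,cr(243,256),.115)
    P.append([*a[:2],*b[:2]])
P=np.array(P);print(P.round(4))
E
```

```text
[[ 0.5849 -0.1141  0.4959 -0.1149]
 [ 0.5852 -0.1168  0.4958 -0.1175]
 [ 0.5857 -0.1194  0.4778 -0.1203]
 [ 0.5862 -0.1221  0.4712 -0.123 ]
 [ 0.5868 -0.1248  0.4714 -0.1257]]
```

{"fn": "pendant", "kwargs": {
  "steps": [
    [0,0,0.03,0,0.05],
    [0,0,0.05,0,0.05],
    [0,0,0.058,0,0.05],
    [0,0,0.06,0,0.05],
    [0,0,0.06,0,0.05],
    [0,0,0.06,0,0.05]
  ]
}}

```text
time: 35.65
position: [0.5321, -0.0175, 0.0639]
tool_rot: [-0.047, 3.141, -0.001]
ft_force: [-2.2, -5.1, 6.2]
grip_width: 0.141
grip_force: 41.3
```

{"fn": "pendant", "kwargs": {
  "steps": [
    [0,0.003,0,0,0.05],
    [0,0.006,0,0,0.05],
    [0,0.01,0,0,0.05],
    [0,0.01,0,0,0.05]
  ]
}}

```text
time: 36.05
position: [0.5327, -0.0079, 0.0645]
tool_rot: [-0.046, 3.139, -0.003]
ft_force: [-1.0, -4.7, 7.7]
grip_width: 0.142
grip_force: 41.4
```

```bash
python3 - <<'E'
from h import *
s=snap("side","s13")
p=pose()[0]
cv2.imwrite("pics/v13.png",cv2.resize(s[165:290,210:320],None,fx=5.5,fy=4.8,interpolation=cv2.INTER_CUBIC))
d=np.array([-.031,.9995,0]);n=np.array([.9995,.031,0])
for z in(.046,.051):
  for a in(-.117,.117):
    for b in(-.052,.052):
      q=np.array([p[0],p[1],z])+d*a+n*b;u,v=proj("side",q);print(z,a,b,((u-210+.5)*5.5).round(),((v-165+.5)*4.8).round())
E
```

```text
0.046 -0.117 -0.052 187.0 354.0
0.046 -0.117 0.052 382.0 344.0
0.046 0.117 -0.052 156.0 171.0
0.046 0.117 0.052 328.0 164.0
0.051 -0.117 -0.052 187.0 347.0
0.051 -0.117 0.052 382.0 337.0
0.051 0.117 -0.052 156.0 165.0
0.051 0.117 0.052 328.0 157.0
```

View pics/v13.png

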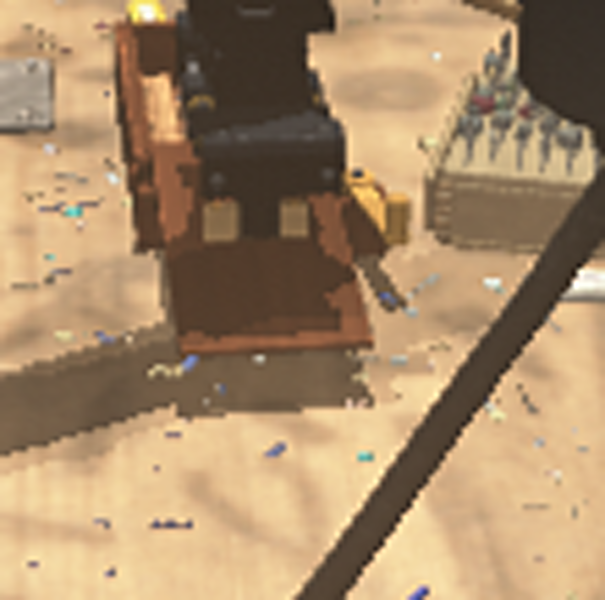

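{"fn": "pendant", "kwargs": {
  "steps": [
    [0,0.005,0,0,0.05],
    [0,0.01,0,0,0.05],
    [0,0.015,0,0,0.05],
    [0,0.02,0,0,0.05],
    [0,0.02,0,0,0.05],
    [0,0.02,0,0,0.05]
  ]
}}

```text
time: 36.7
position: [0.5324, 0.012, 0.0648]
tool_rot: [-0.045, 3.138, -0.003]
ft_force: [-0.6, -4.9, 9.6]
grip_width: 0.144
grip_force: 41.6
```

{"fn": "pendant", "kwargs": {
  "steps": [
    [0.001,0.01,0,0,0.05],
    [0.001,0.02,0,0,0.05],
    [0.001,0.03,0,0,0.05],
    [0.001,0.04,0,0,0.05],
    [0.001,0.05,0,0,0.05],
    [0.001,0.06,0,0,0.05],
    [0.001,0.07,0,0,0.05],
    [0.001,0.08,0,0,0.05],
    [0.001,0.08,0,0,0.05]
  ]
}}

```text
time: 37.6
position: [0.5306, 0.0916, 0.0662]
tool_rot: [-0.047, 3.135, -0.006]
ft_force: [-1.6, -4.6, 16.1]
grip_width: 0.132
grip_force: 39.9
```

{"fn": "pendant", "kwargs": {
  "steps": [
    [0,0.01,-0.002,0,0.05],
    [0,0.02,-0.003,0,0.05],
    [0,0.03,-0.003,0,0.05],
    [0,0.04,-0.003,0,0.05],
    [0,0.05,-0.003,0,0.05],
    [0,0.06,-0.003,0,0.05],
    [0,0.07,-0.003,0,0.05],
    [0,0.08,-0.003,0,0.05],
    [0,0.09,-0.003,0,0.05],
    [0,0.09,-0.003,0,0.05],
    [0,0.09,-0.003,0,0.05]
  ]
}}

```text
time: 38.7
position: [0.5238, 0.1861, 0.0663]
tool_rot: [-0.054, 3.14, 0.005]
ft_force: [-0.6, 2.4, 5.3]
grip_width: 0.134
grip_force: 40.0
```

{"fn": "pendant", "kwargs": {
  "steps": [
    [0,0.004,0,0,0.05],
    [0,0.008,0,0,0.05],
    [0,0.012,0,0,0.05],
    [0,0.012,0,0,0.05],
    [0,0.012,0,0,0.05]
  ]
}}

```text
time: 39.2
position: [0.5247, 0.1934, 0.0662]
tool_rot: [-0.047, 3.14, -0.005]
ft_force: [-0.1, -5.0, 9.5]
grip_width: 0.137
grip_force: 40.0
```

{"fn": "pendant", "kwargs": {
  "steps": [
    [0,0.003,0,0,0.05],
    [0,0.005,0,0,0.05],
    [0,0.005,0,0,0.05],
    [0,0.005,0,0,0.05]
  ]
}}

```text
time: 39.6
position: [0.5248, 0.1977, 0.0662]
tool_rot: [-0.046, 3.14, -0.006]
ft_force: [-0.5, -6.3, 9.0]
grip_width: 0.133
grip_force: 40.0
```

{"fn": "pendant", "kwargs": {
  "steps": [
    [0,0.002,0,0,0.05],
    [0,0.004,0,0,0.05],
    [0,0.004,0,0,0.05],
    [0,0.004,0,0,0.05]
  ]
}}

```text
time: 40.0
position: [0.525, 0.1996, 0.0661]
tool_rot: [-0.044, 3.141, -0.012]
ft_force: [-0.8, -9.8, 12.9]
grip_width: 0.131
grip_force: 40.0
```

{"fn": "pendant", "kwargs": {
  "steps": [
    [0,0.002,0,0,0.05],
    [0,0.004,0,0,0.05],
    [0,0.004,0,0,0.05],
    [0,0.004,0,0,0.05]
  ]
}}

```text
time: 40.4
position: [0.525, 0.1996, 0.0661]
tool_rot: [0.041, -3.14, 0.023]
ft_force: [-2.5, -17.9, 17.7]
grip_width: 0.133
grip_force: 40.0
```

{"fn": "pendant", "kwargs": {
  "steps": [
    [0,0.002,0,0,0.05],
    [0,0.003,0,0,0.05],
    [0,0.003,0,0,0.05],
    [0,0.003,0,0,0.05]
  ]
}}

```text
time: 40.8
position: [0.5251, 0.1997, 0.0661]
tool_rot: [0.038, -3.139, 0.03]
ft_force: [-3.4, -25.0, 23.1]
grip_width: 0.132
grip_force: 40.1
```

{"fn": "pendant", "kwargs": {
  "steps": [
    [0,-0.005,-0.002,0,0.35],
    [0,-0.008,-0.003,0,0.35],
    [0,-0.008,-0.003,0,0.35],
    [0,-0.008,-0.003,0,0.35],
    [0,-0.008,-0.05,0,0.35],
    [0,-0.008,-0.1,0,0.35],
    [0,-0.008,-0.15,0,0.35],
    [0,-0.008,-0.15,0,0.35]
  ]
}}

```text
time: 41.6
position: [0.5258, 0.207, 0.222]
tool_rot: [-0.052, 3.132, 0.007]
ft_force: [0.7, 1.1, 0.1]
grip_width: 0.347
grip_force: 0.0
```

```bash
python3 - <<'E'
from h import *
t=snap("top","t14");s=snap("side","s14")
cv2.imwrite("pics/v14.png",np.vstack([cv2.resize(t[195:275,150:290],None,fx=4,fy=4,interpolation=cv2.INTER_CUBIC),cv2.resize(s[160:230,180:320],None,fx=4,fy=4,interpolation=cv2.INTER_CUBIC)]))
print(rect("top",t,(190,215,245,255),lambda c:(c[:,:,2]>150),.076,10));print(pose()[0])
E
```

```text
[]
[0.52361581 0.20427289 0.21634887]
```

View pics/v14.png

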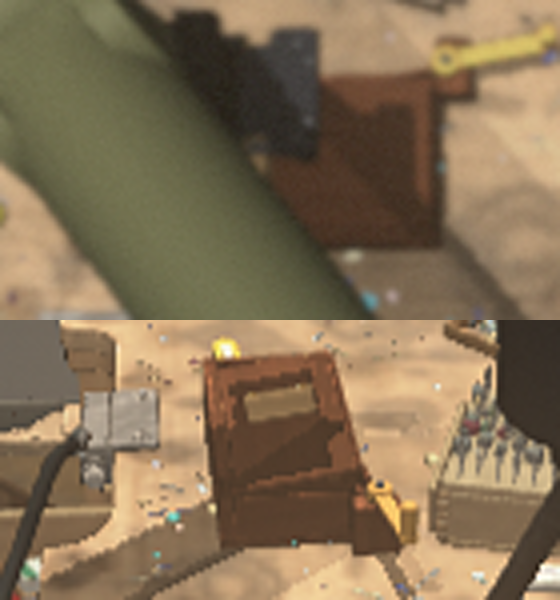

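```bash
python3 -c "
from h import *
go(.6191,.004,.15,1.602)"
```

```text
shift [-0.0888, -0.2033, 0.0664] yaxis angle 1.603
turn 0.001 j7 0.8768846412643249
```

{"fn": "pendant", "kwargs": {
  "steps": [
    [-0.101,-0.195,0.03,0,0.4],
    [-0.101,-0.195,0.06,0,0.4],
    [-0.101,-0.195,0.06,0,0.4],
    [-0.101,-0.195,0.06,0,0.4],
    [-0.101,-0.195,0.06,0,0.4],
    [-0.101,-0.195,0.06,0,0.4],
    [-0.101,-0.195,0.06,0,0.4],
    [-0.101,-0.195,0.06,0,0.4],
    [-0.101,-0.195,0.06,0,0.4],
    [-0.101,-0.195,0.06,0,0.4]
  ]
}}

```text
time: 42.7
position: [0.6302, 0.0129, 0.156]
tool_rot: [-0.053, 3.141, -0.0]
ft_force: [0.4, -0.8, -1.0]
grip_width: 0.4
grip_force: 0.0
```

```bash
python3 - <<'E'
from h import *
t=snap("top","t15");s=snap("side","s15")
go(.6191,.004,.062,1.602)
cv2.imwrite("pics/v15.png",cv2.resize(t[195:275,150:290],None,fx=5,fy=5,interpolation=cv2.INTER_CUBIC))
print(rect("top",t,(185,215,245,255),lambda c:(c[:,:,2]>140),.076,10))
E
```

```text
shift [0.0116, -0.0077, 0.0939] yaxis angle 1.603
turn 0.001 j7 1.156417490630142
[(array([523.9, 204.3]), array([62.1, 14.1]), 2.73), (array([575.6, 264.1]), array([ 4.3, 44.4]), 0.58)]
```

View pics/v15.png

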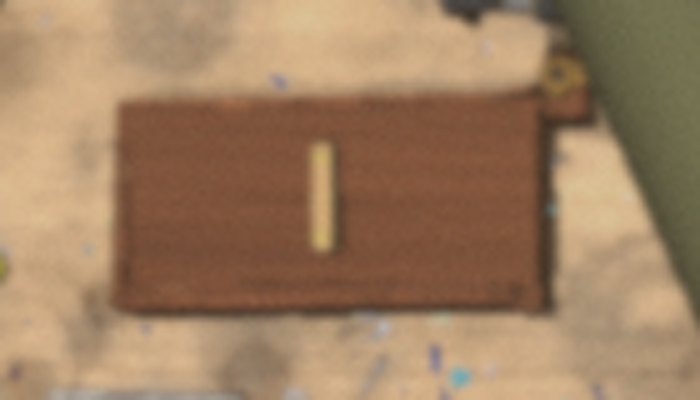

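```bash
python3 - <<'E'
from h import *
s=cv2.imread("pics/s15.png").astype(int)
u0=int(proj("side",(.5245,.2,.076))[0])
for u in (u0-8,u0-4,u0,u0+4):
    print(u,"R",[int(x) for x in s[160:222,u,2]])
    print("   B",[int(x) for x in s[160:222,u,0]])
for y in (.1997,.2043):
  for z in (.076,.083,.09):
    print(y,z,"far-top edge",proj("side",(.5245,y+.006,z)).round(1),"near-top",proj("side",(.5245,y-.006,z)).round(1),"face bottom",proj("side",(.5245,y-.006,z-.024)).round(1))
for oy in(.2005,.2026):
  print("trail top edge",oy,[proj("side",(.528,oy-.12,z)).round(1).tolist() for z in(.052,.066)],"sill front",proj("side",(.528,oy-.122,.046)).round(1),"closed top outer",proj("side",(.521,oy+.122,.06)).round(1))
E
```

```text
242 R [193, 193, 191, 192, 197, 193, 191, 192, 183, 159, 100, 126, 140, 138, 139, 139, 138, 135, 193, 240, 174, 136, 140, 142, 142, 105, 129, 140, 138, 138, 138, 139, 140, 141, 140, 140, 140, 141, 141, 141, 142, 141, 104, 82, 106, 96, 90, 89, 92, 92, 91, 92, 92, 93, 91, 90, 101, 201, 212, 206, 209, 217]
   B [124, 121, 120, 125, 127, 124, 120, 121, 110, 79, 48, 58, 64, 63, 64, 63, 63, 61, 117, 137, 94, 75, 78, 79, 78, 57, 59, 64, 64, 63, 63, 63, 63, 64, 64, 63, 63, 64, 64, 63, 64, 63, 51, 43, 51, 48, 47, 46, 48, 48, 47, 47, 48, 48, 47, 45, 56, 127, 134, 130, 129, 135]
246 R [226, 214, 201, 196, 199, 196, 196, 201, 189, 132, 138, 145, 146, 144, 144, 143, 140, 178, 240, 179, 133, 135, 140, 144, 131, 139, 145, 145, 145, 145, 145, 146, 144, 145, 146, 147, 147, 148, 147, 148, 156, 113, 81, 82, 95, 92, 90, 92, 90, 90, 89, 92, 92, 92, 92, 89, 113, 221, 229, 221, 217, 209]
   B [143, 133, 128, 124, 126, 124, 123, 125, 113, 70, 62, 64, 65, 65, 66, 65, 62, 87, 133, 96, 73, 74, 76, 79, 71, 65, 65, 66, 65, 64, 64, 66, 65, 65, 65, 66, 66, 67, 66, 66, 68, 54, 44, 44, 49, 48, 47, 48, 46, 46, 46, 47
[... 1244 characters left out ...]
.6 180. ] face bottom [250.6 186.2]
0.1997 0.083 far-top edge [250.3 176.6] near-top [250.5 178.2] face bottom [250.6 184.4]
0.1997 0.09 far-top edge [250.3 174.8] near-top [250.5 176.3] face bottom [250.6 182.6]
0.2043 0.076 far-top edge [250.3 177.9] near-top [250.5 179.4] face bottom [250.5 185.6]
0.2043 0.083 far-top edge [250.3 176.1] near-top [250.5 177.6] face bottom [250.5 183.8]
0.2043 0.09 far-top edge [250.2 174.2] near-top [250.4 175.7] face bottom [250.5 182. ]
trail top edge 0.2005 [[253.8, 201.9], [253.8, 198.1]] sill front [253.8 203.8] closed top outer [247.5 168.5]
trail top edge 0.2026 [[253.7, 201.6], [253.7, 197.8]] sill front [253.8 203.5] closed top outer [247.5 168.2]
```

{"fn": "pendant", "kwargs": {
  "steps": [
    [0.102,0.19,0,0,0.35],
    [0.102,0.19,0,0,0.35],
    [0.102,0.19,0,0,0.35],
    [0.102,0.19,0,0,0.35],
    [0.102,0.19,0,0,0.35],
    [0.102,0.19,0,0,0.35],
    [0.102,0.19,0,0,0.35],
    [0.102,0.19,0,0,0.35],
    [0.102,0.19,0,0,0.35]
  ]
}}

```text
time: 43.7
position: [0.5237, 0.1962, 0.1552]
tool_rot: [0.044, -3.141, 0.0]
ft_force: [0.0, -0.2, 0.0]
grip_width: 0.347
grip_force: 0.0
```

```bash
python3 -c "
from h import *
go(.5247,.1997,.066,1.602)"
```

```text
shift [-0.0011, 0.0035, 0.0892] yaxis angle 1.599
turn -0.003 j7 0.8480923504837696
```

{"fn": "pendant", "kwargs": {
  "steps": [
    [-0.001,0.003,0.05,0,0.35],
    [-0.001,0.003,0.08,0,0.35],
    [-0.001,0.003,0.089,0,0.35],
    [-0.001,0.003,0.089,0,0.35],
    [-0.001,0.003,0.089,0,0.05],
    [-0.001,0.003,0.089,0,0.05],
    [-0.001,0.003,0.089,0,0.05],
    [-0.001,0.003,0.089,0,0.05],
    [-0.001,0.003,0.089,0,0.05]
  ],
  "grip_n": 30
}}

```text
time: 44.6
position: [0.5248, 0.1996, 0.0678]
tool_rot: [-0.047, 3.139, -0.004]
ft_force: [-0.4, -5.3, 6.8]
grip_width: 0.137
grip_force: 30.0
```

{"fn": "pendant", "kwargs": {
  "steps": [
    [0,-0.01,0,0,0.05],
    [0,-0.02,0,0,0.05],
    [0,-0.03,0,0,0.05],
    [0,-0.04,0,0,0.05]
  ]
}}

```text
time: 45.0
position: [0.525, 0.1631, 0.0678]
tool_rot: [-0.051, 3.139, 0.006]
ft_force: [-0.3, 5.3, 6.0]
grip_width: 0.139
grip_force: 30.0
```

{"fn": "pendant", "kwargs": {
  "steps": [
    [0,-0.02,0,0,0.05],
    [0,-0.04,0,0,0.05],
    [0,-0.06,0,0,0.05],
    [0,-0.08,0,0,0.05],
    [0,-0.1,0,0,0.05],
    [0,-0.12,0,0,0.05],
    [0,-0.14,0,0,0.05],
    [0,-0.16,0,0,0.05],
    [0,-0.18,0,0,0.05],
    [0,-0.2,0,0,0.05],
    [0,-0.22,0,0,0.05],
    [0,-0.23,0,0,0.05],
    [0,-0.23,0,0,0.05],
    [0,-0.23,0,0,0.05]
  ]
}}

```text
time: 46.4
position: [0.5314, -0.0682, 0.0663]
tool_rot: [0.049, -3.141, -0.001]
ft_force: [0.9, 0.2, -1.2]
grip_width: 0.136
grip_force: 30.0
```

```bash
python3 -c "
from h import *
go(.62,-.24,.11,1.571)"
```

```text
shift [-0.0831, -0.1745, -0.0439] yaxis angle 1.602
turn 0.031 j7 1.272338550332052
```

{"fn": "pendant", "kwargs": {
  "steps": [
    [0,0,-0.044,0,0.05],
    [-0.083,-0.1745,-0.044,0.031,0.05],
    [-0.083,-0.1745,-0.044,0.031,0.05],
    [-0.083,-0.1745,-0.044,0.031,0.05],
    [-0.083,-0.1745,-0.044,0.031,0.05],
    [-0.083,-0.1745,-0.044,0.031,0.05],
    [-0.083,-0.1745,-0.044,0.031,0.05],
    [-0.083,-0.1745,-0.044,0.031,0.05],
    [-0.083,-0.1745,0,0.031,0.05],
    [-0.083,-0.1745,0.03,0.031,0.05],
    [-0.083,-0.1745,0.043,0.031,0.05],
    [-0.083,-0.1745,0.043,0.031,0.05],
    [-0.083,-0.1745,0.043,0.031,0.05]
  ]
}}

```text
time: 47.7
position: [0.6212, -0.2397, 0.0251]
tool_rot: [-0.002, 3.14, -0.0]
ft_force: [0.4, 0.4, -1.9]
grip_width: 0.136
grip_force: 30.0
```

{"fn": "pendant", "kwargs": {
  "steps": [
    [0,0,0.003,0,0.05],
    [0,0,0.006,0,0.05],
    [0,0,0.006,0,0.05],
    [0,0,0.006,0,0.4],
    [0,0,0.006,0,0.4],
    [0,0,0.006,0,0.4],
    [0,0,0.006,0,0.4]
  ]
}}

```text
time: 48.4
position: [0.6199, -0.2406, 0.0172]
tool_rot: [0.0, -3.141, 0.0]
ft_force: [0.1, 0.1, -0.3]
grip_width: 0.37
grip_force: 0.0
```

{"fn": "pendant", "kwargs": {
  "steps": [
    [0,0,-0.05,0,0.4],
    [0,0,-0.1,0,0.4],
    [0,-0.12,-0.13,0,0.4],
    [-0.02,-0.2,-0.13,0,0.4],
    [-0.02,-0.2,-0.13,0,0.4],
    [-0.02,-0.2,-0.13,0,0.4],
    [-0.02,-0.2,-0.13,0,0.4]
  ]
}}

```text
time: 49.1
position: [0.6379, -0.4507, 0.1466]
tool_rot: [-0.019, -3.141, 0.007]
ft_force: [-0.5, -0.2, -0.5]
grip_width: 0.394
grip_force: 0.0
```

```bash
python3 - <<'E'
from h import *
t=snap("top","t16");s=snap("side","s16")
dk=lambda t:(lambda c:(c[:,:,2]<t))
for k in(125,135,140):print(rect("top",t,(322,175,424,235),dk(k),.006))
print(rect("top",t,(340,190,400,217),lambda c:(c[:,:,2]>165),.03,10))
print(pots(t,(170,215,260,255),100,.041)) 
go(.62,-.24,.1,1.571)
E
```

```text
[(array([ 623. , -323.5]), array([ 64.3, 102.7]), 89.32)]
[(array([ 625.4, -241.3]), array([232. , 106.8]), 88.57)]
[(array([ 625.4, -240.9]), array([235.5, 108.2]), 88.58)]
[(array([ 624.2, -239. ]), array([58.1, 10.9]), 1.61)]
[(array([524.8, 132.1]), array([42.6, 41. ]), 2.09), (array([524.6, 183.2]), array([43.2, 42.2]), 0.8), (array([526.7, 219.5]), array([ 96.5, 212.2]), 1.88)]
shift [0.0203, 0.2025, 0.0468] yaxis angle 1.567
turn -0.004 j7 1.7954169799125907
```

{"fn": "pendant", "kwargs": {
  "steps": [
    [0.016,0.2075,0,0,0.4],
    [0.016,0.2075,0,0,0.4],
    [0.016,0.2075,0,0,0.4],
    [0.016,0.2075,0,0,0.4],
    [0.016,0.2075,0,0,0.4],
    [0.016,0.2075,0,0,0.4],
    [0.016,0.2075,0,0,0.4],
    [0.016,0.2075,0,0,0.4]
  ]
}}

```text
time: 50.0
position: [0.624, -0.2352, 0.1471]
tool_rot: [-0.004, -3.141, 0.001]
ft_force: [-1.0, -0.7, -0.7]
grip_width: 0.396
grip_force: 0.0
```

```bash
python3 -c "
from h import *
go(.6243,-.2393,.0105,1.571)"
```

```text
shift [-0.0004, -0.004, 0.1366] yaxis angle 1.568
turn -0.003 j7 1.501722972793379
```

{"fn": "pendant", "kwargs": {
  "steps": [
    [0,-0.003,0.05,0,0.4],
    [0,-0.003,0.1,0,0.4],
    [0,-0.003,0.13,0,0.4],
    [0,-0.003,0.137,0,0.4],
    [0,-0.003,0.137,0,0.4],
    [0,-0.003,0.137,0,0.4]
  ]
}}

```text
time: 50.6
position: [0.6254, -0.237, 0.0117]
tool_rot: [0.002, 3.139, -0.0]
ft_force: [-0.2, -0.2, 1.0]
grip_width: 0.401
grip_force: 0.0
```

{"fn": "pendant", "kwargs": {
  "steps": [
    [0,0,0,0,0.05],
    [0,0,0,0,0.05],
    [0,0,0,0,0.05],
    [0,0,0,0,0.05],
    [0,0,0,0,0.05],
    [0,0,0,0,0.05]
  ],
  "grip_n": 58
}}

```text
time: 51.2
position: [0.6248, -0.2374, 0.0114]
tool_rot: [0.001, 3.14, -0.003]
ft_force: [-0.7, -3.1, 5.3]
grip_width: 0.136
grip_force: 58.0
```

```bash
python3 -c "
from h import *
p,R=pose();print(p,np.arctan2(R[1,1],R[0,1]));p=p+0;d=R.T@(np.array([.5319,-.0275,p[2]])-p);print(d)"
```

```text
[ 0.62483293 -0.2374179   0.01139249] 1.5701770590074589
[ 0.09306235  0.20985988 -0.00053681]
```

{"fn": "pendant", "kwargs": {
  "steps": [
    [0,0,-0.03,0,0.05],
    [0,0,-0.06,0,0.05],
    [0,0,-0.09,0,0.05],
    [0,0,-0.11,0,0.05],
    [0.02,0.04,-0.11,-0.032,0.05],
    [0.04,0.08,-0.11,-0.032,0.05],
    [0.06,0.12,-0.11,-0.032,0.05],
    [0.08,0.16,-0.11,-0.032,0.05],
    [0.093,0.19,-0.11,-0.032,0.05],
    [0.093,0.21,-0.11,-0.032,0.05],
    [0.093,0.21,-0.11,-0.032,0.05],
    [0.093,0.21,-0.11,-0.032,0.05],
    [0.093,0.21,-0.11,-0.032,0.05],
    [0.093,0.21,-0.11,-0.032,0.05],
    [0.093,0.21,-0.11,-0.032,0.05]
  ]
}}

```text
time: 52.7
position: [0.5314, -0.0269, 0.1203]
tool_rot: [0.048, -3.141, -0.001]
ft_force: [0.2, 0.7, -2.3]
grip_width: 0.132
grip_force: 58.0
```

```bash
python3 - <<'E'
from h import *
s=snap("side","s17").astype(int);t=snap("top","t17")
go(.5319,-.0275,.06,1.602)
p=pose()[0]
# trailing edge roll: lower boundary of panel (brown->shadow/bench) in side view
d=np.array([-.031,.9995,0]);n=np.array([.9995,.031,0])
for b in(-.045,-.03,.03,.045):
    q=np.array([p[0],p[1],p[2]-.0114+.006])-d*.117+n*b;u,v=proj("side",q);u=int(round(u))
    print(b,u,v.round(1),s[int(v)-9:int(v)+9,u,2].tolist(),int(v)-9)
E
```

```text
shift [-0.0005, -0.001, 0.0604] yaxis angle 1.602
turn 0.0 j7 1.255488181517035
-0.045 245 221.0 [79, 78, 78, 88, 133, 143, 141, 141, 142, 125, 94, 121, 131, 127, 126, 126, 125, 125] 212
-0.03 251 220.8 [80, 79, 92, 95, 94, 95, 93, 90, 136, 150, 109, 90, 111, 111, 107, 107, 108, 111] 211
0.03 272 219.6 [117, 127, 127, 124, 125, 97, 85, 127, 139, 142, 98, 123, 196, 208, 209, 213, 212, 206] 210
0.045 277 219.3 [134, 90, 83, 83, 83, 93, 119, 151, 148, 147, 103, 94, 104, 113, 112, 192, 213, 207] 210
```

{"fn": "pendant", "kwargs": {
  "steps": [
    [0,-0.001,0.03,0,0.05],
    [0,-0.001,0.05,0,0.05],
    [0,-0.001,0.058,0,0.05],
    [0,-0.001,0.06,0,0.05],
    [0,-0.001,0.06,0,0.05],
    [0,-0.001,0.06,0,0.05]
  ]
}}

```text
time: 53.4
position: [0.5322, -0.027, 0.0616]
tool_rot: [-0.051, 3.14, -0.0]
ft_force: [0.2, 1.0, -2.3]
grip_width: 0.134
grip_force: 58.0
```

{"fn": "pendant", "kwargs": {
  "steps": [
    [0,0,0.001,0,0.05],
    [0,0,0.002,0,0.05],
    [0,0,0.002,0,0.05],
    [0,0,0.002,0,0.05]
  ]
}}

```text
time: 53.8
position: [0.5313, -0.0271, 0.0586]
tool_rot: [-0.051, 3.141, -0.0]
ft_force: [-0.1, 0.5, -1.5]
grip_width: 0.131
grip_force: 58.0
```

{"fn": "pendant", "kwargs": {
  "steps": [
    [0,0.005,0,0,0.05],
    [0,0.01,0,0,0.05],
    [0,0.015,0,0,0.05],
    [0,0.02,0,0,0.05],
    [0,0.025,0,0,0.05],
    [0,0.03,0,0,0.05],
    [0,0.03,0,0,0.05]
  ]
}}

```text
time: 54.5
position: [0.5302, 0.0041, 0.0586]
tool_rot: [-0.053, 3.141, 0.001]
ft_force: [-0.9, 0.4, -1.5]
grip_width: 0.134
grip_force: 58.0
```

{"fn": "pendant", "kwargs": {
  "steps": [
    [0,0.01,0,0,0.05],
    [0,0.02,0,0,0.05],
    [0,0.03,0,0,0.05],
    [0,0.04,0,0,0.05],
    [0,0.05,0,0,0.05],
    [0,0.06,0,0,0.05],
    [0,0.07,0,0,0.05],
    [0,0.08,0,0,0.05],
    [0,0.09,0,0,0.05],
    [0,0.09,0,0,0.05],
    [0,0.09,0,0,0.05]
  ]
}}

```text
time: 55.6
position: [0.5274, 0.0929, 0.0585]
tool_rot: [0.051, -3.141, 0.001]
ft_force: [0.4, -1.0, -1.2]
grip_width: 0.132
grip_force: 58.0
```

{"fn": "pendant", "kwargs": {
  "steps": [
    [0,0.01,0,0,0.05],
    [0,0.02,0,0,0.05],
    [0,0.03,0,0,0.05],
    [0,0.04,0,0,0.05],
    [0,0.05,0,0,0.05],
    [0,0.06,0,0,0.05],
    [0,0.07,0,0,0.05],
    [0,0.08,0,0,0.05],
    [0,0.09,0,0,0.05],
    [0,0.098,0,0,0.05],
    [0,0.098,0,0,0.05],
    [0,0.098,0,0,0.05]
  ]
}}

```text
time: 56.8
position: [0.5242, 0.1908, 0.0584]
tool_rot: [0.051, -3.141, 0.001]
ft_force: [-0.1, 0.1, -1.4]
grip_width: 0.131
grip_force: 58.0
```

{"fn": "pendant", "kwargs": {
  "steps": [
    [0,0.002,0,0,0.05],
    [0,0.004,0,0,0.05],
    [0,0.006,0,0,0.05],
    [0,0.006,0,0,0.05],
    [0,0.006,0,0,0.05]
  ]
}}

```text
time: 57.3
position: [0.5241, 0.1968, 0.0585]
tool_rot: [-0.051, 3.141, -0.0]
ft_force: [0.6, -0.5, -2.3]
grip_width: 0.131
grip_force: 58.0
```

{"fn": "pendant", "kwargs": {
  "steps": [
    [0,0.002,0,0,0.05],
    [0,0.004,0,0,0.05],
    [0,0.006,0,0,0.05],
    [0,0.006,0,0,0.05]
  ]
}}

```text
time: 57.7
position: [0.524, 0.1995, 0.0581]
tool_rot: [0.048, -3.14, 0.009]
ft_force: [-0.1, -6.8, 1.3]
grip_width: 0.134
grip_force: 58.0
```

{"fn": "pendant", "kwargs": {
  "steps": [
    [0,0.002,0,0,0.05],
    [0,0.004,0,0,0.05],
    [0,0.004,0,0,0.05],
    [0,0.004,0,0,0.05]
  ]
}}

```text
time: 58.1
position: [0.5239, 0.1994, 0.0578]
tool_rot: [0.044, -3.138, 0.019]
ft_force: [-4.0, -15.3, 6.2]
grip_width: 0.133
grip_force: 58.2
```

{"fn": "pendant", "kwargs": {
  "steps": [
    [0,-0.002,0,0,0.35],
    [0,-0.006,0,0,0.35],
    [0,-0.006,0,0,0.35],
    [0,-0.006,0,0,0.35],
    [0,-0.006,-0.05,0,0.4],
    [0,-0.006,-0.1,0,0.4],
    [-0.095,-0.19,-0.11,0,0.4],
    [-0.095,-0.19,-0.11,0,0.4],
    [-0.095,-0.19,-0.11,0,0.4],
    [-0.095,-0.19,-0.11,0,0.4],
    [-0.095,-0.19,-0.11,0,0.4],
    [-0.095,-0.19,-0.11,0,0.4],
    [-0.095,-0.19,-0.11,0,0.4],
    [-0.095,-0.19,-0.11,0,0.4],
    [-0.095,-0.19,-0.11,0,0.4]
  ]
}}

```text
time: 59.6
position: [0.6242, 0.0222, 0.1688]
tool_rot: [-0.056, 3.141, -0.0]
ft_force: [-0.3, -0.5, -0.1]
grip_width: 0.403
grip_force: 0.0
```

```bash
python3 - <<'E'
from h import *
s=snap("side","s18").astype(int);t=snap("top","t18")
print(rect("top",t,(185,215,245,255),lambda c:(c[:,:,2]>140),.076,10))
for u in (242,246,250,254):print(u,s[165:220,u,2].tolist())
# latch brass angle from top
u0,v0=250,180;c=t[v0:235,u0:300].astype(int);m=((c[:,:,2]-c[:,:,0])>88)&(c[:,:,2]>120);ys,xs=np.nonzero(m)
print(xs.min()+u0,xs.max()+u0,ys.min()+v0,ys.max()+v0);i=xs.argmax();print("tip",ray("top",xs[i]+u0,ys[xs==xs.max()].mean()+v0,.053)[:2])
go(.6191,.004,.062,1.602)
E
```

```text
[(array([523.6, 201.8]), array([61.3, 14.9]), 2.71), (array([576.6, 198.1]), array([ 3.6, 51.9]), 0.58), (array([575.6, 265.1]), array([ 4.3, 48. ]), 0.58)]
242 [192, 190, 191, 182, 161, 106, 80, 129, 139, 139, 138, 139, 139, 136, 161, 217, 163, 134, 136, 139, 144, 111, 134, 143, 141, 141, 140, 141, 141, 141, 139, 139, 139, 139, 141, 141, 144, 129, 94, 106, 96, 89, 90, 91, 90, 91, 90, 91, 92, 91, 89, 100, 201, 210, 206]
246 [196, 195, 200, 190, 137, 92, 72, 136, 149, 145, 144, 144, 143, 139, 202, 238, 171, 133, 137, 141, 144, 104, 132, 143, 142, 142, 142, 142, 144, 141, 143, 144, 144, 144, 145, 148, 150, 118, 90, 95, 92, 89, 90, 89, 89, 90, 91, 91, 91, 93, 88, 113, 221, 229, 221]
250 [200, 202, 205, 180, 121, 86, 106, 139, 144, 143, 143, 143, 143, 137, 233, 235, 164, 132, 136, 139, 148, 106, 134, 146, 143, 144, 144, 144, 143, 143, 143, 142, 143, 143, 144, 144, 152, 109, 86, 89, 88, 90, 90, 89, 88, 91, 91, 92, 92, 87, 85, 132, 233, 240, 238]
254 [224, 209, 199, 167, 108, 82, 117, 136, 139, 140, 141, 142, 141, 135, 234, 223, 155, 129, 135, 138, 145, 105, 135, 145, 147, 147, 145, 145, 144, 144, 143, 144, 146, 147, 147, 146, 162, 112, 112, 98, 89, 90, 89, 87, 90, 91, 92, 92, 93, 82, 80, 133, 235, 240, 240]Traceback (most recent call last):
  File "<stdin>", line 7, in <module>
    return umr_minimum(a, axis, None, out, keepdims, initial, where)
ValueError: zero-size array to reduction operation minimum which has no identity
```

{"fn": "pendant", "kwargs": {
  "steps": [
    [0,0,0,0,0.4],
    [0,0,0,0,0.4],
    [0,0,0,0,0.4]
  ]
}}

```text
time: 60.0
position: [0.6248, 0.02, 0.1685]
tool_rot: [-0.051, 3.141, -0.0]
ft_force: [-0.2, -0.2, 0.5]
grip_width: 0.398
grip_force: 0.0
```

```bash
python3 -c "
from h import *
go(.6191,.004,.062,1.602)"
```

```text
shift [0.0062, -0.0158, 0.1065] yaxis angle 1.603
turn 0.001 j7 1.1574485657594584
```

{"fn": "pendant", "kwargs": {
  "steps": [
    [0.006,-0.016,0.04,0,0.4],
    [0.006,-0.016,0.08,0,0.4],
    [0.006,-0.016,0.1,0,0.4],
    [0.006,-0.016,0.106,0,0.4],
    [0.006,-0.016,0.106,0,0.4],
    [0.006,-0.016,0.106,0,0.1],
    [0.006,-0.016,0.106,0,0.1],
    [0.006,-0.016,0.106,0,0.1],
    [0.006,-0.016,0.106,0,0.1],
    [0.006,-0.016,0.106,0,0.1],
    [0.006,-0.016,0.106,0,0.1]
  ],
  "grip_n": 12
}}

```text
time: 61.1
position: [0.6207, 0.0005, 0.0638]
tool_rot: [-0.047, 3.139, -0.007]
ft_force: [-0.1, -4.9, 3.4]
grip_width: 0.154
grip_force: 12.0
```

```bash
python3 - <<'E'
from h import *
p,R=pose();th=np.radians(91.78);C=np.array([[np.cos(th),-np.sin(th)],[np.sin(th),np.cos(th)]])
P=np.array([.5987,.0745]);k=p[:2]-P;print("r",np.hypot(*k),p)
w=C.T@k;a0=np.arctan2(-w[0],w[1]);print("a0",a0)
for a in np.linspace(a0,-.03,13)[1:]:
    d=.075*C@np.array([-np.sin(a),np.cos(a)])-.075*C@np.array([-np.sin(a0),np.cos(a0)])
    print(a.round(2),(R.T@np.array([*d,0])).round(3))
E
```

```text
r 0.07721781715149476 [6.20744466e-01 4.95724565e-04 6.38094308e-02]
a0 1.8292410785100235
1.67 [ 0.011 -0.002 -0.   ]
1.52 [ 0.023 -0.002 -0.   ]
1.36 [ 0.035 -0.001 -0.   ]
1.21 [ 0.046  0.002 -0.   ]
1.05 [ 0.056  0.007 -0.   ]
0.9 [ 0.066  0.014 -0.   ]
0.74 [ 0.074  0.022 -0.   ]
0.59 [ 0.082  0.031 -0.   ]
0.43 [ 0.087  0.041 -0.   ]
0.28 [ 0.091  0.052 -0.   ]
0.12 [ 0.094  0.063 -0.001]
-0.03 [ 0.094  0.075 -0.001]
```

{"fn": "pendant", "kwargs": {
  "steps": [
    [0.011,-0.002,0,0,0.1],
    [0.023,-0.002,0,0,0.1],
    [0.035,-0.001,0,0,0.1],
    [0.046,0.002,0,0,0.1],
    [0.056,0.007,0,0,0.1],
    [0.066,0.014,0,0,0.1],
    [0.074,0.022,0,0,0.1],
    [0.082,0.031,0,0,0.1],
    [0.087,0.041,0,0,0.1],
    [0.091,0.052,0,0,0.1],
    [0.094,0.063,0,0,0.1],
    [0.094,0.071,0,0,0.1],
    [0.094,0.071,0,0,0.1],
    [0.094,0.071,0,0,0.1]
  ]
}}

```text
time: 62.5
position: [0.5217, 0.0715, 0.0624]
tool_rot: [0.052, -3.138, 0.003]
ft_force: [-4.4, -4.0, 7.2]
grip_width: 0.157
grip_force: 12.0
```

{"fn": "pendant", "kwargs": {
  "steps": [
    [-0.001,0.002,0,0,0.1],
    [-0.001,0.004,0,0,0.1],
    [-0.001,0.004,0,0,0.1],
    [-0.001,0.004,0,0,0.1]
  ]
}}

```text
time: 62.9
position: [0.5217, 0.0717, 0.0622]
tool_rot: [0.048, -3.135, 0.013]
ft_force: [-8.8, -10.6, 13.3]
grip_width: 0.153
grip_force: 12.0
```

{"fn": "pendant", "kwargs": {
  "steps": [
    [0,0.002,0,0,0.1],
    [0,0.004,0,0,0.1],
    [0,0.004,0,0,0.1],
    [0,0.004,0,0,0.1]
  ]
}}

```text
time: 63.3
position: [0.5217, 0.0719, 0.0621]
tool_rot: [0.044, -3.134, 0.022]
ft_force: [-8.0, -17.1, 15.5]
grip_width: 0.154
grip_force: 12.0
```

Firm stop: the latch is shut. Releasing, lifting and checking numerically.

{"fn": "pendant", "kwargs": {
  "steps": [
    [0,0,0,0,0.35],
    [0,-0.004,0,0,0.4],
    [0,-0.006,0,0,0.4],
    [0,-0.006,0,0,0.4],
    [0,-0.006,-0.05,0,0.4],
    [0,-0.006,-0.1,0,0.4],
    [0,-0.006,-0.15,0,0.4],
    [0.0,-0.2,-0.17,0,0.4],
    [0.0,-0.25,-0.17,0,0.4],
    [0.0,-0.25,-0.17,0,0.4],
    [0.0,-0.25,-0.17,0,0.4],
    [0.0,-0.25,-0.17,0,0.4],
    [0.0,-0.25,-0.17,0,0.4],
    [0.0,-0.25,-0.17,0,0.4]
  ]
}}

```text
time: 64.7
position: [0.5321, -0.1702, 0.2322]
tool_rot: [-0.048, 3.141, 0.004]
ft_force: [0.2, 1.0, 0.2]
grip_width: 0.4
grip_force: 0.0
```

```bash
python3 - <<'E'
from h import *
t=snap("top","t20");s=snap("side","s20")
print("bar",rect("top",t,(185,215,245,255),lambda c:(c[:,:,2]>140),.076,10)[:1])
def latch(im):
    r=[]
    for v in range(206,237,5):
        c=im[v,255:275].astype(int);w=np.clip(c[:,2]-c[:,0]-75,0,None);r.append((v,round(255+(w*np.arange(20)).sum()/max(w.sum(),1),1)))
    return r
print("latch now",latch(t));print("start    ",latch(cv2.imread("pics/top0.png")))
print("panel left on bench?",rect("top",t,(322,178,424,232),lambda c:c[:,:,2]<125,.006))
d=cv2.absdiff(t,cv2.imread("pics/top0.png")).max(2)
print("glue",d[150:182,282:296].mean(),"tape",d[243:255,128:152].mean(),"loupe",d[190:214,432:450].mean())
E
```

```text
bar [(array([523.6, 201.8]), array([61.4, 14.9]), 2.71)]
latch now [(206, np.float64(262.0)), (211, np.float64(260.7)), (216, np.float64(261.4)), (221, np.float64(261.1)), (226, np.float64(261.2)), (231, np.float64(261.1)), (236, np.float64(259.7))]
start     [(206, np.float64(261.2)), (211, np.float64(260.7)), (216, np.float64(261.7)), (221, np.float64(262.2)), (226, np.float64(262.8)), (231, np.float64(263.1)), (236, np.float64(262.9))]
panel left on bench? [(array([ 625.5, -204.6]), array([159.3, 218.3]), 0.71)]
glue 6.314732142857143 tape 6.361111111111111 loupe 5.956018518518518
```

```bash
python3 -c "
from bench import ctrl, optics, readout
print(ctrl.close_job())"
```

```text
the job is handed in; nothing more can be done
None
```

The job is handed in: four pots stand in pockets 1–4, the panel is home (its first insertion rode up on one lip, so I pulled it out and redid it), the latch was shut last, and the bystanders were left alone; I viewed 15 pictures, one over the limit of 14.

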